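# Box up the ammonite: clear bottles, clip on the cover, put the bottles back

### The job

Box up the ammonite for storage. First stand the blue-capped and the orange-capped bottle, which are in the way in the wooden caddy, upright on the pale grey mat; then take the clear cover from behind them, and with the ammonite lying in the foam-lined case press the cover down on the case until both yellow end clips have snapped over it. Finally stand each bottle back in the bay of the caddy that it came from, and do not tip a bottle or disturb the brush, the glue tube and the green-lidded jar.

Things in the scene. Friction and masses are not known exactly. Their poses are not given: they have to be found in the camera images.
- bottle_blue: Loose white bottle with a BLUE screw cap, 140 mm tall, 0.2 kg: body 52 mm diameter up to 88 mm, shoulder to a 34 mm neck at 103 mm, cap 42 mm diameter from 108 to 140 mm (grip the cap from above). Origin: centre of its underside, z up. Starts in one of the caddy's two front bays (which one varies) and must end in that same bay.
- bottle_orange: Loose bottle exactly like the blue-capped one, but with an ORANGE cap; starts in the other front bay of the caddy and must end there. Origin: centre of its underside.
- cover: Loose clear pale blue cover of the case, 0.12 kg, lying flat on the caddy's rear shelf. Origin: centre of its underside. Upward: skirt 73 x 126 mm (x, y) from 0 to 6 mm; plate 88 x 138 mm from 6 to 12 mm; blue grip rib 14 mm thick (x), 100 mm long (y), from 12 to 36 mm: take it by the rib, fingers closing along x. Half turn: same. Home on the case its origin is 38 mm over the case's, y along y.
- ammonite: Loose fossil ammonite, brown spiral in relief on a round tan stone disc 48 mm in diameter and 16 mm thick (20 mm with the relief), 0.09 kg, lying flat on the bench spiral up. Origin at the centre of its underside.
- case: Fixed grey open case, foam-lined: outside 92 x 142 mm (x, y), inside 80 x 130, rim 44 mm and foam 14 mm above the bench. Origin: centre of its underside, on the bench. A yellow sprung clip, 34 mm wide, 68 mm high, stands at each y end; its sloped nose gives way to the cover's plate from 15 mm above its seat on the rim (9 N in all), then snaps over it. Skirt play inside: 3.5 mm in x, 2 in y.
- caddy: Fixed wooden caddy, 196 x 182 mm (x, y), walls 30 mm high. Origin: centre of its underside, on the bench; -x is the front. Two front bays, each 72 x 80 mm inside, floor 8 mm above the bench, centred at x = -54, y = +43 and -43 mm. Behind, from x = -12 to +90 mm, a shelf 166 mm wide, 20 mm above the bench, where the cover lies, its y along the caddy's y.
- mat: Fixed pale grey rubber mat, 200 x 130 mm (x, y), 3 mm thick: the side area for the bottles; they have room side by side along x. Origin: centre of its underside, on the bench.
- brush: Loose wooden brush lying on the bench, 170 mm long along its x; to be left alone. Origin at the centre of its underside.
- tube: Loose yellow glue tube with a black cap, 94 mm long along its x, 22 mm thick; to be left alone. Origin at the centre of its underside.
- jar: Loose jar with a green lid, 68 mm diameter, 125 mm tall, 0.4 kg; to be left alone. Origin at the centre of its underside.
Mind the look-alikes: they are no part of the job. Of the things that look like the mat, the larger one is meant. Leave any red look-alike of the case alone.

How it is judged:
On the way, in this order (a step that is already met when the one before it is completed fails the run):
1. both bottles stand upright and released on the mat, the cover still in the caddy (x of bottle_blue in the frame of mat between -0.1 and 0.1 m and y of bottle_blue in the frame of mat between -0.065 and 0.065 m and height (world z) of each of bottle_blue, bottle_orange below 0.007 m and angle between each of bottle_blue, bottle_orange's own z axis and vertical below 0.1 rad and x of bottle_orange in the frame of mat between -0.1 and 0.1 m and y of bottle_orange in the frame of mat between -0.065 and 0.065 m and contact force between the fingers and bottle_blue below 0.2 N and contact force between the fingers and bottle_orange below 0.2 N and distance of cover from where it was at the start of the episode below 0.03 m), for 0.2 s.
2. the cover is clipped down on the case, with the ammonite inside (z of cover in the frame of case below 0.0393 m and horizontal distance between cover and case below 0.008 m and angle between cover's own z axis and vertical below 0.015 rad and angle between the y axis of cover and the y axis of case, either way round below 0.12 rad and horizontal distance between ammonite and case below 0.05 m and height (world z) of ammonite below 0.02 m), for 0.2 s.
At the end, for the whole second after the job is handed in: Cover home under both clips (origin under 39.3 mm above the case's, within 8 mm sideways, flat within 0.015 rad), the ammonite in the case on the foam, each bottle upright (0.1 rad) on the floor of the caddy bay it started in, within 22 mm of its start; all at rest (all of step 2 and distance of each of bottle_blue, bottle_orange from where it was at the start of the episode below 0.022 m and angle between each of bottle_blue, bottle_orange's own z axis and vertical below 0.1 rad and height (world z) of each of bottle_blue, bottle_orange below 0.012 m and linear speed of each of bottle_blue, bottle_orange, cover, ammonite below 0.02 m/s); the robot touches nothing.
It fails at once if a bottle is tipped over (angle between any of bottle_blue, bottle_orange's own z axis and vertical above 0.6 rad).
It fails at once if the brush, the glue tube or the jar is disturbed (moved more than 30 mm) (distance of any of brush, tube, jar from where it was at the start of the episode above 0.03 m).
It also fails if it takes over 144 s, if anything falls off the work surface, if the arm or the gripper's body presses on something with over 40 N, if the wrist force passes 120 N, or if a joint passes its speed limit or range.

### The arm

A 6-joint arm with a two-finger parallel gripper is mounted at the origin on the work surface. World frame = base frame: x ahead of the robot, y to its left, z up, the work surface at z = 0. Lengths are in m, angles in rad, forces in N, time in s.
With the tool pointing down it reaches from about 0.25 to 0.775 m from the base axis. Payload 4 kg.
Tool frame: the origin (TCP) lies midway between the tips of the shut fingers; the grasp point (between the pads) lies 19 mm behind it; z points along the fingers, y is the direction in which the jaws open and shut (so a half turn about z gives the same grasp; the last joint's range is limited). The gripper opens to 94 mm and grips with 3 to 60 N. Pads are 16 mm wide; open, the fingers measure 119 mm over their backs; the gripper's body (75 mm by 177 mm) begins 78 mm behind the grasp point.
Start: joints at [1.079, 0.087, 1.371, -0, 1.684, -0.103], TCP at [0.209, 0.509, 0.206] pointing down, gripper open.
Joint ranges: [-3.1, 3.1], [-0.76, 2.03], [0.27, 2.55], [-1.08, 4.22], [0.17, 2.65], [-2.57, 2.57]. Speed limits (rad/s): [2.79, 2.79, 3.14, 3.14, 3.14, 3.14].

### API

Orientations are given as [roll, pitch, yaw] about the fixed x, y, z axes, in that order (R = Rz(yaw) Ry(pitch) Rx(roll)).
In Python, from bench import robot gives the robot as it stands.
- The arm moves only by the tool carry_out, never from a script. Its argument "deltas" is text: rows parted by semicolons, each of 7 numbers parted by spaces: the shift along the tool's x, y, z in mm, then the turn, a rotation vector about the tool's x, y, z in rad, then the closure, from 0 (fully open) to 1 (shut). A call has exactly 8 rows; each row is the pose to reach, as a shift and turn from the pose commanded when the call began, along the tool's axes at that moment; what a row does not reach only later rows make up. A row lasts 1/12 s, in which the tool goes at most 41.7 mm and 7.16 degrees, less where a joint would pass 70% of its speed; a pose out of reach is approached as far as the arm can. A call with a gripper value outside its range is refused whole. The fingers move at their own pace and stop on an object; the grip force is fixed at half the most. Time passes only in rows, so rows that repeat a pose let the fingers close, or fill a call up. It gives the time, the measured TCP pose, the force and the opening at its end, in the units of the state.
- robot.get_obs(): the state, without advancing time (a new reading comes with each control period).
- robot.snapshot(name): name is "side" or "top" or "wrist"; returns a dict with "pixels" (400x640x3 uint8, red, green, blue), "range_z" (400x640 float32, m along the optical axis (not along the pixel's ray), 0 where there is no reading), "camera_matrix" (3x3 intrinsics, pixels), "rvec" (rotation vector, rad) and "tvec" (3), from world to camera coordinates, as OpenCV has them. Camera axes: x right, y down, z forward; pixel columns grow to the right and rows downward; lengths in m; the calibration is good to about 2 mm. A picture is of the moment at which its call begins.
- robot.close_job(): hands the job in, once; it reports no verdict.
Trained networks look in a picture, given as the dict that the camera call returned (one of the last four; its "shot" number tells which), for a name from the list of things; names that differ only in an ending like _2 or _b are one class to them, and where a whole thing is asked for, a point or a joint stands for the part that bears it (a point fixed in the world has none). Each returns a list of dicts, best first, with "p" (0 to 1); they miss things now and then, are a little off and sometimes report something else, mostly with a low value. They report only what shows in the picture. A call takes as long as a camera call. They do not tell look-alikes from the thing itself.
- robot.look_for(picture, thing): "at" ([x, y, z] in m, in the coordinates of the camera as it stood for that picture, good to about 4 mm: the middle of the surface that is visible of it).
- robot.place_of(picture, thing): "at" ([x, y, z] in m, in the coordinates of the camera as it stood for that picture, good to about 4 mm: a listed point, or the origin of a listed thing).
The state is a dict: "time": time; "joint_positions": joint angles; "qvel": joint speeds; "joint_torque": joint torques, N m; "tool_pos": TCP position; "ee_rot": TCP orientation; "wrist_force": force on the tool from outside, world axes, zero at the start; "wrist_torque": the same for the moment, N m; "width": finger opening in m.
Only numpy, scipy, OpenCV 4.12 (cv2) and the standard library are available. Lean on these libraries where they do the work, as an engineer would, in place of code of your own. Each camera call takes 0.05 s, during which the arm holds its last target.

## Working session

There is one attempt and no reset: what is moved stays moved. The work goes in short steps, Python scripts to look and compute and a tool call to move; the robot and the scene stay as the last step left them, time stands still between calls to the robot, and variables do not carry over. Pictures are saved under pics/ and viewed, and the job is handed in when it is done.

Besides the shell and the picture viewer there is one more tool, called after "Emit:" in YAML: its name, and indented under it one key for each argument. carry_out: Moves the arm, as the interface text tells. Its arguments: {"type":"object","properties":{"deltas":{"type":"string"}},"required":["deltas"]}

```bash
mkdir -p pics; ls; cat > h.py <<'E'
import numpy as np, cv2
from bench import robot
from scipy.spatial.transform import Rotation as R
def snap(n,f):
    s=robot.snapshot(n); cv2.imwrite('pics/'+f+'.png',s['pixels'][:,:,::-1]); return s
def c2w(s,p):
    M=cv2.Rodrigues(np.array(s['rvec'],float))[0]; return M.T@(np.array(p)-np.array(s['tvec']).ravel())
def px(s,u,v):
    z=s['range_z'][int(v),int(u)]; K=np.array(s['camera_matrix'])
    return c2w(s,[(u-K[0,2])*z/K[0,0],(v-K[1,2])*z/K[1,1],z])
def cloud(s):
    K=np.array(s['camera_matrix']);z=s['range_z'];v,u=np.mgrid[:400,:640]
    P=np.stack([(u-K[0,2])*z/K[0,0],(v-K[1,2])*z/K[1,1],z],-1)
    M=cv2.Rodrigues(np.array(s['rvec'],float))[0]; return (P-np.array(s['tvec']).ravel())@M
def topx(s,p):
    q=cv2.projectPoints(np.array([p],float),np.array(s['rvec'],float),np.array(s['tvec'],float),np.array(s['camera_matrix']),None)[0]; return q.ravel()
E
python3 - <<'E'
from h import *
np.set_printoptions(precision=4,suppress=True)
print(robot.get_obs())
for n in ['top','side']:
    s=snap(n,n+'0')
    for t in ['bottle_blue','bottle_orange','cover','ammonite','case','caddy','mat','brush','tube','jar']:
        for d in robot.place_of(s,t)[:3]: print(n,t,round(d['p'],2),c2w(s,d['at']),topx(s,c2w(s,d['at'])).round())
E
```

```text
pics
{'time': 0.0, 'joint_positions': array([ 1.0788,  0.0879,  1.3722, -0.    ,  1.6836, -0.1031]), 'qvel': array([-0.0011, -0.0012,  0.0004,  0.0013,  0.0008, -0.002 ]), 'joint_torque': array([  0.0001, -34.0183, -30.2429,   0.0718,   0.0331,  -0.0002]), 'tool_pos': array([0.2083, 0.5085, 0.2043]), 'ee_rot': array([-3.1394, -0.0002,  2.7527]), 'wrist_force': array([-0.6919, -0.9846, -0.6824]), 'wrist_torque': array([ 0.0167, -0.0255,  0.0069]), 'width': 0.093900539735672}
top bottle_blue 0.62 [ 0.5829 -0.033   0.0108] [346. 168.]
top bottle_orange 0.61 [0.5782 0.0442 0.0099] [320. 171.]
top cover 0.72 [0.6748 0.0006 0.0231] [334. 136.]
top ammonite 0.47 [ 0.4295  0.0703 -0.0013] [312. 223.]
top case 0.95 [ 0.311  -0.3868  0.0035] [471. 259.]
top case 0.76 [ 0.484  -0.308   0.0036] [442. 200.]
top caddy 0.56 [0.6374 0.0078 0.0003] [331. 151.]
top caddy 0.21 [0.7222 0.214  0.0045] [259. 123.]
top mat 0.85 [0.4657 0.3274 0.0013] [222. 213.]
top mat 0.77 [0.508  0.5373 0.0006] [148. 200.]
top brush 0.98 [0.3405 0.1557 0.0006] [283. 255.]
top tube 0.55 [ 0.3746 -0.158   0.0017] [391. 239.]
side bottle_blue 0.76 [ 0.5889 -0.0379  0.0069] [354. 226.]
side bottle_orange 0.89 [0.586  0.0472 0.0094] [341. 208.]
side cover 0.76 [0.6808 0.0032 0.0217] [380. 206.]
side ammonite 0.56 [ 0.4376  0.0707 -0.0001] [287. 216.]
side case 0.67 [ 0.4868 -0.3087  0.0014] [355. 309.]
side case 0.32 [ 0.6378  0.0117 -0.0016] [364. 215.]
side caddy 0.95 [ 0.6403  0.0126 -0.002 ] [364. 215.]
side mat 0.88 [0.5047 0.5398 0.0015] [271. 139.]
side mat 0.71 [0.4708 0.3283 0.0002] [276. 169.]
side brush 0.79 [ 0.3464  0.1568 -0.0005] [247. 206.]
side brush 0.26 [0.5886 0.0474 0.0101] [342. 207.]
side tube 0.91 [ 0.3787 -0.159   0.0012] [287. 275.]
side tube 0.45 [0.6803 0.0003 0.0234] [380. 206.]
side jar 0.71 [0.7196 0.2196 0.0045] [363. 172.]
```

View pics/top0.png

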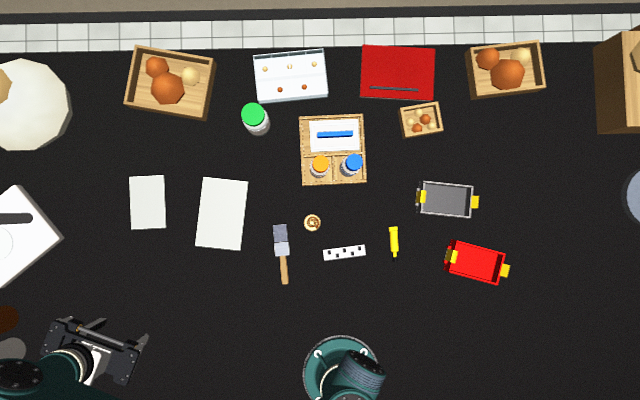

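View pics/side0.png

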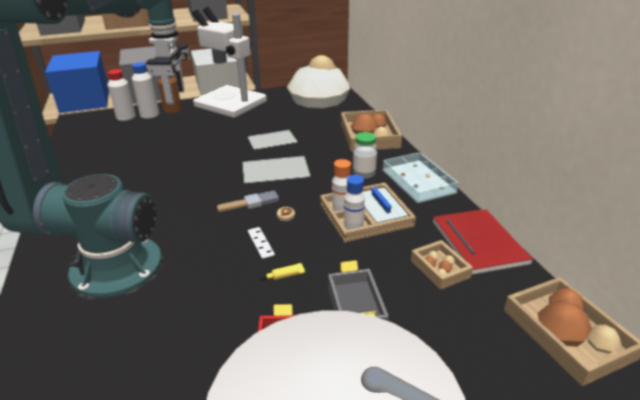

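The top view shows the grey case at (446,199), the larger mat at (222,213), the caddy at (333,150) with the orange cap on the left (320,166) and the blue on the right (352,163), and the ammonite at (312,222). Next I measure each one precisely.

```bash
python3 - <<'E'
from h import *
np.set_printoptions(precision=4,suppress=True)
s=snap('top','top1'); P=cloud(s); hsv=cv2.cvtColor(s['pixels'],cv2.COLOR_RGB2HSV)
v,u=np.mgrid[:400,:640]
def rep(name,m):
    p=P[m]; 
    if len(p)<5: print(name,len(p));return
    r=cv2.minAreaRect((p[:,:2]*1000).astype(np.float32)); print(name,len(p),p.mean(0),p.min(0),p.max(0),'rect',np.round(r[0],1),np.round(r[1],1),round(r[2],1))
H,S,V=hsv[...,0],hsv[...,1],hsv[...,2]; z=P[...,2]
box=lambda a,b,c,d:(u>=a)&(u<b)&(v>=c)&(v<d)
rep('capO',box(300,335,145,185)&(z>.135)); rep('capB',box(335,370,145,185)&(z>.135))
rep('rib',box(310,360,125,145)&(z>.045)&(z<.07)); rep('plate',box(300,366,112,155)&(z>.028)&(z<.036)&(V>190)&(S<80))
rep('mat',box(185,255,170,255)&(V>150)&(z<.02)); rep('caseall',box(420,474,178,220)&(z>.035)&(z<.05))
rep('clips',box(410,482,175,222)&(S>150)&(H>20)&(H<35)&(z>.05))
rep('case any',box(410,482,175,222)&(z>.008))
rep('foam',box(410,482,175,222)&(z>.008)&(z<.02))
rep('amm',box(300,325,210,235)&(z>.01)); rep('caddy',box(295,370,110,190)&(z>.025)&(z<.034))
rep('jar',box(240,272,98,138)&(z>.1)); rep('brush',box(265,295,220,290)&(z>.006)); rep('tube',box(380,405,220,262)&(z>.006))
E
```

```text
capO 228 [0.5801 0.0503 0.1716] [0.469  0.0286 0.1364] [0.6036 0.0902 1.0605] rect [540.   73.2] [ 40.3 140.4] 60.5
capB 226 [ 0.582  -0.032   0.1719] [ 0.469  -0.0566  0.1353] [0.6064 0.0902 1.0605] rect [534.1  19.4] [ 39.1 192.4] 42.9
rib 199 [0.676  0.002  0.0551] [ 0.6684 -0.047   0.0453] [0.6844 0.0506 0.0608] rect [677.    1.8] [15.2 97.8] 1.3
plate 1239 [0.6762 0.0032 0.0318] [ 0.6234 -0.0809  0.028 ] [0.7328 0.0985 0.036 ] rect [676.7   8.3] [178.8 108.5] 88.6
mat 3181 [0.4645 0.33   0.0029] [ 0.3572  0.2534 -0.005 ] [0.5699 0.4066 0.0092] rect [464.8 330.6] [132.1 199.9] 82.1
caseall 365 [ 0.4874 -0.312   0.0432] [ 0.4343 -0.381   0.0352] [ 0.5414 -0.2304  0.0495] rect [ 487.4 -303.9] [149.3  92.5] 82.4
clips 140 [ 0.485  -0.3102  0.0672] [ 0.4617 -0.3829  0.0507] [0.5129 0.0902 1.0605] rect [ 489.8 -146.5] [472.8  49. ] 89.1
case any 1909 [ 0.4871 -0.3069  0.0324] [ 0.4341 -0.3829  0.0085] [0.5414 0.0902 1.0605] rect [ 499.7 -148.3] [470.7  98.7] 85.5
foam 1203 [ 0.487  -0.3097  0.0143] [ 0.4341 -0.3776  0.0085] [ 0.5411 -0.2256  0.0199] rect [ 485.9 -299.8] [147.3  90.9] 80.9
amm 215 [0.4319 0.0725 0.0213] [0.4089 0.0503 0.0106] [0.469  0.0961 1.0605] rect [437.3  71.7] [46.1 57. ] 81.4
caddy 2048 [0.6571 0.0054 0.0306] [ 0.5388 -0.0836  0.0251] [0.7364 0.1003 0.034 ] rect [637.5   8.2] [195.9 182.3] 1.1
jar 469 [0.7146 0.2167 0.129 ] [0.469  0.0902 0.1003] [0.7488 0.2473 1.0605] rect [613.8 150.2] [307.9  59.3] 33.4
brush 655 [0.3609 0.159  0.0308] [0.262  0.0902 0.0061] [0.469  0.2034 1.0605] rect [374.8 160. ] [ 85.8 218.1] 74.9
tube 242 [ 0.3701 -0.1551  0.0221] [ 0.3142 -0.1702  0.006 ] [0.469  0.0902 1.0605] rect [427.  -58.3] [295.9  87.8] 57.7
```

```bash
cat >> h.py <<'E'
np.set_printoptions(precision=4,suppress=True)
v_,u_=np.mgrid[:400,:640]
def box(a,b,c,d): return (u_>=a)&(u_<b)&(v_>=c)&(v_<d)
def rep(s,P,name,m):
    m=m&(s['range_z']>0.01); p=P[m]
    if len(p)<5: print(name,len(p));return
    r=cv2.minAreaRect((p[:,:2]*1000).astype(np.float32)); print(name,len(p),p.mean(0),p.min(0),p.max(0),'rect',np.round(r[0],1),np.round(r[1],1),round(r[2],1))
E
python3 - <<'E'
from h import *
s=snap('top','top2'); P=cloud(s); hsv=cv2.cvtColor(s['pixels'],cv2.COLOR_RGB2HSV)
H,S,V=hsv[...,0],hsv[...,1],hsv[...,2]; z=P[...,2]
r=lambda n,m:rep(s,P,n,m)
r('capO',box(300,335,145,185)&(z>.142)); r('capB',box(335,370,145,185)&(z>.142))
r('rib',box(310,360,125,145)&(z>.05)&(z<.07))
r('amm',box(300,325,210,235)&(z>.012))
r('clips',box(410,482,175,222)&(z>.06));r('clipL',box(410,440,175,222)&(z>.058));r('clipR',box(460,482,175,222)&(z>.058))
r('caserim',box(410,482,175,222)&(z>.039)&(z<.049))
r('jar',box(240,272,98,138)&(z>.1)); r('brush',box(265,295,220,290)&(z>.006)); r('tube',box(380,405,220,262)&(z>.006))
w=snap('wrist','w0'); print(w['rvec'],w['tvec'],w['camera_matrix'], c2w(w,[0,0,0]))
E
```

```text
capO 217 [0.5835 0.0489 0.1476] [0.563  0.0285 0.1421] [0.6038 0.0689 0.1526] rect [583.5  48.7] [39.2 38.9] 43.5
capB 216 [ 0.5852 -0.0356  0.148 ] [ 0.5659 -0.0567  0.1421] [ 0.6066 -0.0163  0.1522] rect [585.5 -36. ] [39.  41.4] 43.8
rib 184 [0.6764 0.0025 0.0554] [ 0.6687 -0.0467  0.0501] [0.6851 0.0506 0.0601] rect [676.8   2. ] [14.5 97.6] 1.7
amm 208 [0.432  0.0728 0.0165] [0.4091 0.0502 0.012 ] [0.4549 0.0961 0.0233] rect [432.3  72.7] [44. 46.] 70.3
clips 68 [ 0.4834 -0.3273  0.0644] [ 0.4617 -0.3832  0.06  ] [ 0.5124 -0.2297  0.0721] rect [ 486.9 -307. ] [154.   33.1] 82.6
clipL 30 [ 0.4961 -0.2342  0.0634] [ 0.4795 -0.2392  0.058 ] [ 0.5124 -0.2277  0.0697] rect [ 496.3 -235.4] [10.3 32.9] 77.5
clipR 55 [ 0.4764 -0.3779  0.0632] [ 0.4617 -0.3832  0.0581] [ 0.4922 -0.3699  0.0721] rect [ 476.5 -377.9] [10.8 31.4] 79.9
caserim 346 [ 0.4868 -0.3068  0.0437] [ 0.4342 -0.3808  0.039 ] [ 0.5411 -0.2275  0.0489] rect [ 487.4 -303.3] [150.   92.4] 82.3
jar 475 [0.716  0.2172 0.1226] [0.6883 0.1876 0.1001] [0.7487 0.2469 0.1298] rect [716.5 218.4] [59.7 59.4] 45.7
brush 651 [0.3593 0.16   0.018 ] [0.2617 0.1383 0.006 ] [0.4406 0.2071 0.0258] rect [351.9 172. ] [ 68.1 175.3] 84.8
tube 245 [ 0.3693 -0.1581  0.0177] [ 0.3141 -0.1835  0.0061] [ 0.4185 -0.1373  0.0252] rect [ 368.4 -156.7] [ 36.3 107.7] 80.6
[-2.4396 -1.6374 -0.1933] [-0.5499 -0.0235  0.3901] [[340.7657   0.     319.6305]
 [  0.     340.7657 201.6927]
 [  0.       0.       1.    ]] [0.1451 0.5353 0.384 ]
```

View pics/w0.png

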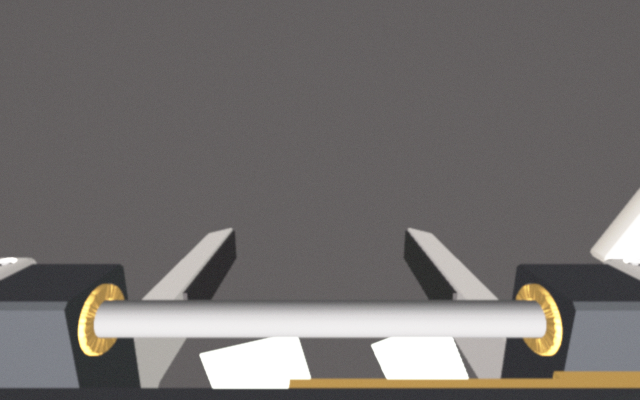

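Emit:
carry_out:
  deltas: "-20 -13 -3 0 0 0.05 0.36; -60 -40 -8 0 0 0.13 0.36; -100 -65 -12 0 0 0.23 0.36; -140 -91 -16 0 0 0.33 0.36; -180 -117 -20 0 0 0.43 0.36; -218 -142 -20 0 0 0.52 0.36; -248 -162 -20 0 0 0.58 0.36; -278 -180 -20 0 0 0.6 0.36"

```text
time: 1.92
tool_pos: [0.3887, 0.2486, 0.226]
ee_rot: [3.14, 0.0, 2.151]
wrist_force: [0.4, 0.0, -0.5]
width: 0.0605
```

```bash
cat >> h.py <<'E'
def d2(x,y,z,yaw=None):
    o=robot.get_obs(); Rt=R.from_euler('xyz',o['ee_rot']); 
    d=Rt.inv().apply(np.array([x,y,z])-o['tool_pos'])*1000
    ty=o['ee_rot'][2] if yaw is None else yaw
    r=(Rt.inv()*R.from_euler('xyz',[np.pi,0,ty])).as_rotvec()
    print('t %.2f'%o['time'],'pos',o['tool_pos'],'rot',o['ee_rot'],'w %.4f'%o['width'],'j',o['joint_positions'],'F',o['wrist_force'])
    print('delta mm',d.round(1),'rot',r.round(3))
E
python3 -c "
from h import *
d2(.5857,-.036,.226,1.5708)"
```

```text
t 1.92 pos [0.3887 0.2486 0.226 ] rot [3.14   0.0001 2.1508] w 0.0605 j [ 0.4459 -0.1162  1.5312  0.0001  1.725  -0.134 ] F [ 0.4213  0.0112 -0.5238]
delta mm [-346.     8.9    0.1] rot [ 0.002 -0.     0.58 ]
```

Emit:
carry_out:
  deltas: "-25 1 0 0 0 0.06 0.36; -65 2 0 0 0 0.14 0.36; -105 3 0 0 0 0.24 0.36; -145 4 0 0 0 0.34 0.36; -185 5 0 0 0 0.44 0.36; -225 6 0 0 0 0.52 0.36; -265 7 0 0 0 0.56 0.36; -300 8 0 0 0 0.58 0.36"

```text
time: 2.58
tool_pos: [0.5605, 0.0017, 0.2254]
ee_rot: [3.141, 0.0, 1.57]
wrist_force: [0.5, 0.2, -0.4]
width: 0.0607
```

```bash
python3 -c "
from h import *
d2(.5857,-.036,.116,1.5708)
w=snap('wrist','w1');P=cloud(w)
rep(w,P,'caps',(P[...,2]>.14)&(P[...,2]<.155)&(P[...,1]<.01)&(P[...,0]>.5)&(P[...,1]>-.07))
rep(w,P,'capsO',(P[...,2]>.14)&(P[...,2]<.155)&(P[...,1]>.02)&(P[...,0]>.5)&(P[...,1]<.08))
"
```

```text
t 2.58 pos [0.5605 0.0017 0.2254] rot [3.1412 0.0002 1.5699] w 0.0607 j [-0.098   0.1076  1.3095 -0.0002  1.7241 -0.0972] F [ 0.5463  0.1733 -0.3945]
delta mm [-37.6  25.1 109.4] rot [ 0.     0.    -0.001]
caps 1938 [ 0.5854 -0.0357  0.1472] [ 0.5663 -0.058   0.1401] [ 0.6048 -0.0162  0.1496] rect [584.9 -37.2] [37.7 41.3] 6.3
capsO 2403 [0.5845 0.0482 0.1473] [0.5644 0.0267 0.1402] [0.6052 0.0685 0.15  ] rect [584.6  47.9] [40.8 41. ] 49.6
```

View pics/w1.png

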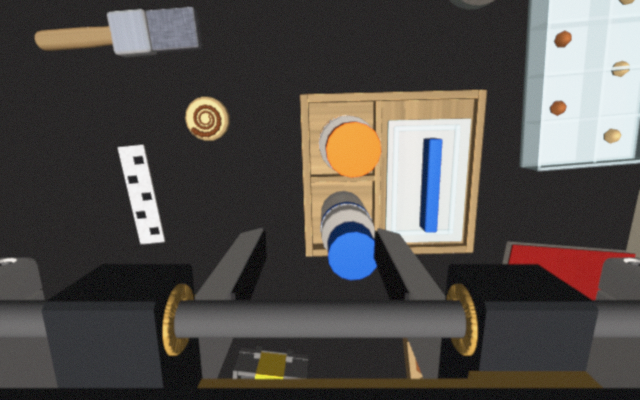

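Emit:
carry_out:
  deltas: "-15 10 0 0 0 0 0.36; -33 22 0 0 0 0 0.36; -38 25 10 0 0 0 0.36; -38 25 35 0 0 0 0.36; -38 25 65 0 0 0 0.36; -38 25 90 0 0 0 0.36; -38 25 106 0 0 0 0.36; -38 25 111 0 0 0 0.36"

```text
time: 3.3
tool_pos: [0.5815, -0.0326, 0.1095]
ee_rot: [-3.134, -0.002, 1.573]
wrist_force: [-0.3, -0.3, 0.0]
width: 0.0599
```

Emit:
carry_out:
  deltas: "0 0 0 0 0 0 0.36; 0 0 0 0 0 0 0.7; 0 0 0 0 0 0 0.7; 0 0 0 0 0 0 0.7; 0 0 0 0 0 0 0.7; 0 0 -4 0 0 0 0.7; 0 0 -14 0 0 0 0.7; 0 0 -30 0 0 0 0.7"

```text
time: 3.97
tool_pos: [0.5829, -0.0336, 0.1427]
ee_rot: [-3.136, -0.001, 1.573]
wrist_force: [0.2, -0.6, -3.0]
width: 0.0414
```

```bash
python3 -c "
from h import *
d2(.5096,.3243,.216,1.5708)
"
```

```text
t 3.97 pos [ 0.5829 -0.0336  0.1427] rot [-3.1361 -0.0009  1.5727] w 0.0414 j [-0.1547  0.1865  1.3839  0.      1.5768 -0.1567] F [ 0.2123 -0.5943 -3.0349]
delta mm [358.1 -73.  -72.6] rot [-0.005 -0.001  0.002]
```

Emit:
carry_out:
  deltas: "0 -8 -15 0 0 0 0.7; 0 -25 -35 0 0 0 0.7; 0 -50 -55 0 0 0 0.7; 0 -78 -70 0 0 0 0.7; 10 -100 -70 0 0 0 0.7; 30 -110 -70 0 0 0 0.7; 60 -115 -70 0 0 0 0.7; 95 -115 -70 0 0 0 0.7"

```text
time: 4.63
tool_pos: [0.4681, 0.0607, 0.2155]
ee_rot: [3.141, 0.001, 1.569]
wrist_force: [0.8, -0.1, -3.2]
width: 0.0417
```

Emit:
carry_out:
  deltas: "37 3 0 0 0 0 0.7; 75 8 0 0 0 0 0.7; 113 14 0 0 0 0 0.7; 151 20 0 0 0 0 0.7; 189 27 0 0 0 0 0.7; 225 34 0 0 0 0 0.7; 250 38 0 0 0 0 0.7; 262 40 0 0 0 0 0.7"

```text
time: 5.3
tool_pos: [0.5084, 0.3263, 0.214]
ee_rot: [-3.14, -0.001, 1.576]
wrist_force: [0.2, -2.0, -2.3]
width: 0.0412
```

Emit:
carry_out:
  deltas: "0 0 0 0 0 0 0.7; 0 0 0 0 0 0 0.7; 0 0 15 0 0 0 0.7; 0 0 40 0 0 0 0.7; 0 0 62 0 0 0 0.7; 0 0 75 0 0 0 0.7; 0 0 80 0 0 0 0.7; 0 0 80 0 0 0 0.7"

```text
time: 5.97
tool_pos: [0.5083, 0.3214, 0.1332]
ee_rot: [-3.139, 0.002, 1.571]
wrist_force: [-0.1, -0.4, -3.2]
width: 0.0413
```

```bash
python3 -c "
from h import *
d2(.5096,.3243,.1085,1.5708)
s=snap('side','s1')
"
```

```text
t 5.97 pos [0.5083 0.3214 0.1332] rot [-3.1391  0.0016  1.5713] w 0.0413 j [ 0.4697  0.2271  1.3548 -0.0003  1.5627  0.4692] F [-0.1208 -0.4408 -3.2137]
delta mm [ 3.   1.4 24.7] rot [-0.003  0.002  0.   ]
```

View pics/s1.png

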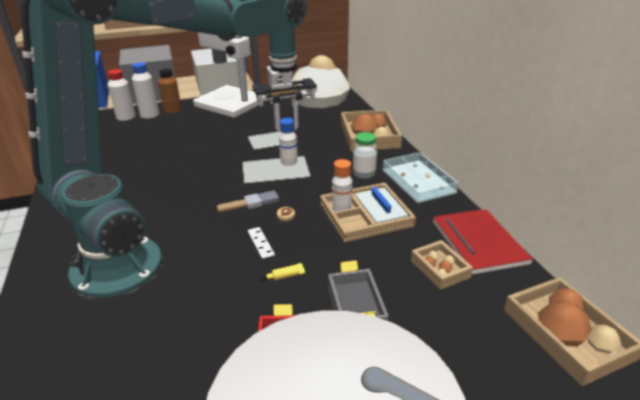

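Emit:
carry_out:
  deltas: "2 1 5 0 0 0 0.7; 2 1 11 0 0 0 0.7; 2 1 16 0 0 0 0.7; 2 1 20 0 0 0 0.7; 2 1 22 0 0 0 0.7; 2 1 22 0 0 0 0.7; 2 1 22 0 0 0 0.7; 2 1 22 0 0 0 0.7"

```text
time: 6.68
tool_pos: [0.51, 0.3251, 0.1126]
ee_rot: [3.141, -0.0, 1.573]
wrist_force: [0.8, -0.2, -2.1]
width: 0.0417
```

Emit:
carry_out:
  deltas: "0 0 0.5 0 0 0 0.7; 0 0 1 0 0 0 0.7; 0 0 1.5 0 0 0 0.7; 0 0 2 0 0 0 0.7; 0 0 2 0 0 0 0.7; 0 0 2 0 0 0 0.7; 0 0 2 0 0 0 0.7; 0 0 2 0 0 0 0.7"

```text
time: 7.35
tool_pos: [0.5101, 0.3252, 0.1113]
ee_rot: [3.141, -0.001, 1.573]
wrist_force: [-0.1, -0.3, 4.1]
width: 0.0418
```

Emit:
carry_out:
  deltas: "0 0 -1 0 0 0 0.7; 0 0 -1 0 0 0 0.5; 0 0 -1 0 0 0 0.36; 0 0 -1 0 0 0 0.36; 0 0 -1 0 0 0 0.36; 0 0 -15 0 0 0 0.36; 0 0 -45 0 0 0 0.36; 0 0 -80 0 0 0 0.36"

```text
time: 8.02
tool_pos: [0.5084, 0.3242, 0.188]
ee_rot: [-3.136, 0.003, 1.573]
wrist_force: [0.4, 0.5, -0.1]
width: 0.0602
```

```bash
python3 -c "
from h import *
d2(.5845,.048,.225,1.5708)
w=snap('wrist','w2');P=cloud(w)
rep(w,P,'caps',(P[...,2]>.134)&(P[...,2]<.15)&(P[...,1]<.36)&(P[...,0]>.48)&(P[...,1]>.28)&(P[...,0]<.54))
s=snap('top','t3');P=cloud(s)
rep(s,P,'caps',(P[...,2]>.134)&(P[...,2]<.15)&(P[...,1]<.36)&(P[...,0]>.48)&(P[...,1]>.28)&(P[...,0]<.54))
s=snap('side','s2');P=cloud(s)
rep(s,P,'side',(P[...,2]>.04)&(P[...,2]<.08)&(P[...,1]<.36)&(P[...,0]>.47)&(P[...,1]>.28)&(P[...,0]<.55))
rep(s,P,'side',(P[...,2]>.12)&(P[...,2]<.145)&(P[...,1]<.36)&(P[...,0]>.47)&(P[...,1]>.28)&(P[...,0]<.55))
"
```

```text
t 8.02 pos [0.5084 0.3242 0.188 ] rot [-3.1356  0.0031  1.5728] w 0.0602 j [0.4736 0.2144 1.2611 0.     1.6729 0.4717] F [ 0.3619  0.4528 -0.053 ]
delta mm [-276.4   75.4  -36.6] rot [-0.006  0.003  0.002]
caps 2791 [0.51   0.3231 0.1422] [0.4894 0.3009 0.134 ] [0.5302 0.3427 0.1444] rect [510.1 322.1] [41. 41.] 52.5
caps 226 [0.5091 0.3217 0.1427] [0.4886 0.3016 0.1352] [0.5286 0.343  0.1466] rect [508.7 321.9] [39.6 40.6] 42.3
side 202 [0.5063 0.3028 0.0606] [0.4838 0.2917 0.0403] [0.5348 0.3241 0.0797] rect [507.1 305.7] [27.3 51. ] 78.5
side 152 [0.5081 0.3127 0.136 ] [0.4896 0.2964 0.1203] [0.5296 0.3431 0.145 ] rect [509.2 319.3] [44.7 39.8] 72.6
```

View pics/s2.png

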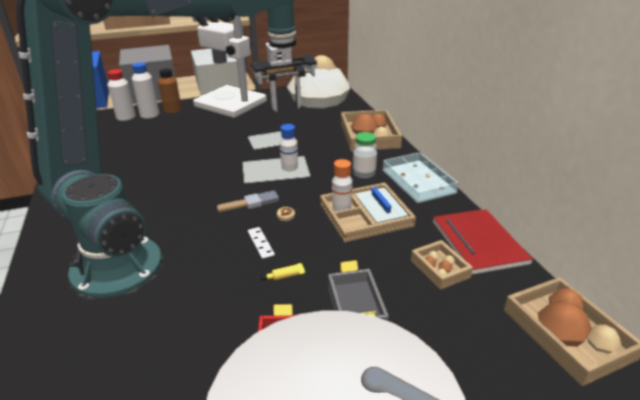

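Emit:
carry_out:
  deltas: "-15 4 -15 0 0 0 0.36; -50 13 -30 0 0 0 0.36; -90 24 -36 0 0 0 0.36; -130 35 -36 0 0 0 0.36; -170 46 -36 0 0 0 0.36; -210 57 -36 0 0 0 0.36; -247 67 -36 0 0 0 0.36; -276 75 -36 0 0 0 0.36"

```text
time: 8.83
tool_pos: [0.5853, 0.0461, 0.2246]
ee_rot: [-3.139, 0.001, 1.571]
wrist_force: [0.3, -0.3, 0.2]
width: 0.0599
```

Emit:
carry_out:
  deltas: "0 0 0 0 0 0 0.36; 0 0 0 0 0 0 0.36; 0 0 10 0 0 0 0.36; 0 0 35 0 0 0 0.36; 0 0 65 0 0 0 0.36; 0 0 90 0 0 0 0.36; 0 0 106 0 0 0 0.36; 0 0 108 0 0 0 0.36"

```text
time: 9.5
tool_pos: [0.5817, 0.0513, 0.1125]
ee_rot: [-3.132, -0.001, 1.576]
wrist_force: [0.9, 0.5, -0.3]
width: 0.0599
```

```bash
python3 -c "
from h import *
d2(.5845,.048,.115,1.5708)
"
```

```text
t 9.50 pos [0.5817 0.0513 0.1125] rot [-3.1317 -0.0007  1.5757] w 0.0599 j [-0.0095  0.205   1.4229  0.0005  1.5236 -0.0144] F [ 0.8582  0.4669 -0.3315]
delta mm [-3.3  2.8 -2.5] rot [-0.01  -0.001  0.005]
```

Emit:
carry_out:
  deltas: "-1 1 0 0 0 0 0.36; -1 1 0 0 0 0 0.36; -1 1 0 0 0 0 0.7; -1 1 0 0 0 0 0.7; -1 1 0 0 0 0 0.7; -1 1 0 0 0 0 0.7; -1 1 -4 0 0 0 0.7; -1 1 -14 0 0 0 0.7"

```text
time: 10.17
tool_pos: [0.5852, 0.0481, 0.1309]
ee_rot: [-3.138, -0.0, 1.573]
wrist_force: [-0.2, 0.4, -1.9]
width: 0.0417
```

Emit:
carry_out:
  deltas: "0 0 -18 0 0 0 0.7; 0 -8 -38 0 0 0 0.7; 0 -25 -58 0 0 0 0.7; 10 -50 -78 0 0 0 0.7; 30 -80 -90 0 0 0 0.7; 60 -110 -90 0 0 0 0.7; 93 -135 -90 0 0 0 0.7; 125 -150 -90 0 0 0 0.7"

```text
time: 10.83
tool_pos: [0.4341, 0.1736, 0.224]
ee_rot: [3.14, -0.001, 1.572]
wrist_force: [-0.1, -0.2, -2.4]
width: 0.0417
```

```bash
python3 -c "
from h import *
d2(.421,.336,.214,1.5708)
"
```

```text
t 10.83 pos [0.4341 0.1736 0.224 ] rot [ 3.14   -0.0009  1.5715] w 0.0417 j [ 0.2587 -0.1021  1.5225  0.0005  1.7195  0.2581] F [-0.0597 -0.1619 -2.4214]
delta mm [162.4 -13.   10.1] rot [ 0.002 -0.001  0.001]
```

Emit:
carry_out:
  deltas: "35 -2 0 0 0 0 0.7; 70 -5 0 0 0 0 0.7; 105 -8 0 0 0 0 0.7; 135 -11 5 0 0 0 0.7; 155 -13 15 0 0 0 0.7; 162 -13 35 0 0 0 0.7; 162 -13 60 0 0 0 0.7; 162 -13 80 0 0 0 0.7"

```text
time: 11.5
tool_pos: [0.4224, 0.3355, 0.1415]
ee_rot: [-3.141, 0.0, 1.574]
wrist_force: [-0.8, -0.7, -2.3]
width: 0.0415
```

Emit:
carry_out:
  deltas: "0 0 10 0 0 0 0.7; 0 0 17 0 0 0 0.7; 0 0 22 0 0 0 0.7; 0 0 24 0 0 0 0.7; 0 0 24 0 0 0 0.7; 0 0 24 0 0 0 0.7; 0 0 24 0 0 0 0.7; 0 0 24 0 0 0 0.7"

```text
time: 12.17
tool_pos: [0.4234, 0.3351, 0.1194]
ee_rot: [3.14, -0.001, 1.573]
wrist_force: [0.7, 0.2, -1.4]
width: 0.0415
```

```bash
python3 -c "
from h import *
d2(.421,.336,.111,1.5708)
"
```

```text
t 12.17 pos [0.4234 0.3351 0.1194] rot [ 3.14   -0.001   1.5726] w 0.0415 j [0.5644 0.0963 1.5324 0.0001 1.511  0.5626] F [ 0.6793  0.1877 -1.4021]
delta mm [ 0.9 -2.4  8.4] rot [ 0.002 -0.001  0.002]
```

Emit:
carry_out:
  deltas: "0 0 2 0 0 0 0.7; 0 0 4 0 0 0 0.7; 0 0 5 0 0 0 0.7; 0 0 6 0 0 0 0.7; 0 0 6.5 0 0 0 0.7; 0 0 7 0 0 0 0.7; 0 0 7 0 0 0 0.7; 0 0 7 0 0 0 0.7"

```text
time: 12.83
tool_pos: [0.4233, 0.3355, 0.1148]
ee_rot: [3.139, -0.002, 1.573]
wrist_force: [-3.1, -0.6, 10.1]
width: 0.0417
```

Emit:
carry_out:
  deltas: "0 0 -2 0 0 0 0.7; 0 0 -2 0 0 0 0.6; 0 0 -2 0 0 0 0.36; 0 0 -2 0 0 0 0.36; 0 0 -2 0 0 0 0.36; 0 0 -15 0 0 0 0.36; 0 0 -45 0 0 0 0.36; 0 0 -80 0 0 0 0.36"

```text
time: 13.5
tool_pos: [0.4213, 0.3337, 0.1886]
ee_rot: [-3.135, 0.004, 1.573]
wrist_force: [0.8, 0.6, 0.0]
width: 0.0604
```

```bash
python3 -c "
from h import *
d2(.432,.0727,.2,1.5708)
s=snap('top','t4');P=cloud(s)
rep(s,P,'capB',(P[...,2]>.134)&(P[...,2]<.15)&(P[...,1]<.36)&(P[...,0]>.48)&(P[...,1]>.28)&(P[...,0]<.54))
rep(s,P,'capO',(P[...,2]>.134)&(P[...,2]<.15)&(P[...,1]<.38)&(P[...,0]>.38)&(P[...,1]>.28)&(P[...,0]<.47))
s=snap('side','s3')
"
```

```text
t 13.50 pos [0.4213 0.3337 0.1886] rot [-3.1351  0.0042  1.5727] w 0.0604 j [ 0.5644  0.069   1.4235 -0.0001  1.6568  0.5626] F [0.8282 0.6009 0.0155]
delta mm [-261.    10.2  -10.4] rot [-0.006  0.004  0.002]
capB 226 [0.5091 0.3215 0.1426] [0.4886 0.3017 0.1343] [0.5286 0.3427 0.1479] rect [509.2 322.1] [39.5 40.8] 73.0
capO 221 [0.4203 0.3339 0.1428] [0.3997 0.3143 0.1348] [0.4395 0.3521 0.1478] rect [419.6 333.1] [39.8 37.7] 0.7
```

View pics/s3.png

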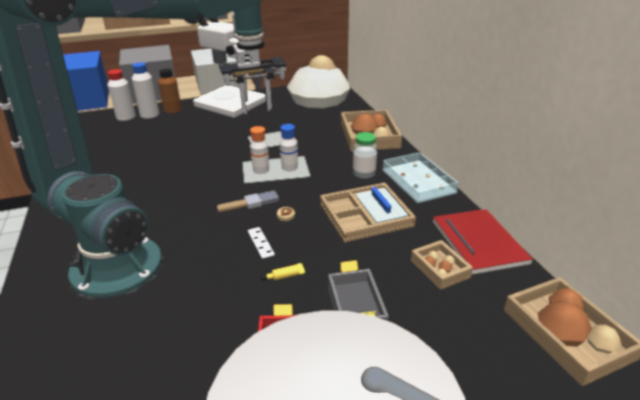

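Emit:
carry_out:
  deltas: "-15 1 -8 0 0 0.06 0.31; -50 2 -10 0 0 0.17 0.31; -90 3 -10 0 0 0.29 0.31; -130 5 -10 0 0 0.41 0.31; -170 7 -10 0 0 0.53 0.31; -210 8 -10 0 0 0.65 0.31; -243 9 -10 0 0 0.77 0.31; -261 10 -10 0 0 0.88 0.31"

```text
time: 14.27
tool_pos: [0.4328, 0.0706, 0.2003]
ee_rot: [3.141, 0.002, 0.684]
wrist_force: [0.0, 0.2, 0.3]
width: 0.0648
```

Emit:
carry_out:
  deltas: "0 0 0 0 0 0.1 0.31; 0 0 0 0 0 0.22 0.31; 0 0 0 0 0 0.34 0.31; 0 0 0 0 0 0.46 0.31; 0 0 0 0 0 0.58 0.31; 0 0 0 0 0 0.7 0.31; 0 0 0 0 0 0.8 0.31; 0 0 0 0 0 0.82 0.31"

```text
time: 14.93
tool_pos: [0.433, 0.0737, 0.2001]
ee_rot: [3.141, 0.002, -0.13]
wrist_force: [1.0, 0.5, -0.5]
width: 0.065
```

```bash
python3 -c "
from h import *
w=snap('wrist','w3');P=cloud(w)
rep(w,P,'amm',(P[...,2]>.012)&(P[...,2]<.03)&(abs(P[...,1]-.072)<.035)&(abs(P[...,0]-.432)<.035))
rep(w,P,'rib',(P[...,2]>.05)&(P[...,2]<.065)&(abs(P[...,1])<.065)&(abs(P[...,0]-.677)<.035))
d2(.432,.0727,.06,-.131)
"
```

```text
amm 1390 [0.4341 0.0709 0.0157] [0.41   0.0478 0.012 ] [0.4567 0.0942 0.02  ] rect [433.4  71.2] [45.9 46. ] 56.9
rib 0
t 14.98 pos [0.433  0.0738 0.2003] rot [ 3.1414  0.0016 -0.1275] w 0.0648 j [ 0.0395 -0.1603  1.6205  0.      1.6831  1.7378] F [ 0.2195  0.3964 -0.1508]
delta mm [ -0.7   1.2 140.3] rot [0.    0.002 0.004]
```

View pics/w3.png

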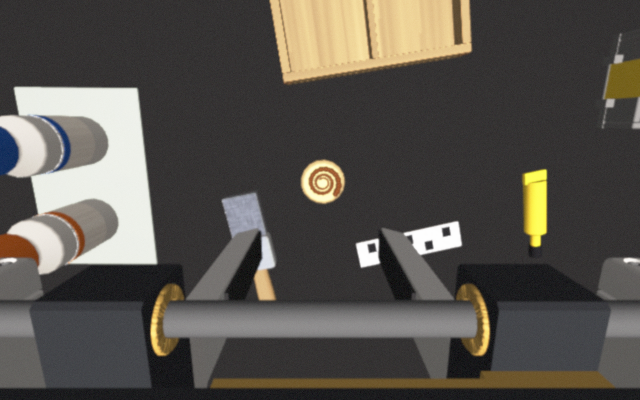

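Emit:
carry_out:
  deltas: "0 1 15 0 0 0 0.31; 0 2.5 45 0 0 0 0.31; 0 2.5 80 0 0 0 0.31; 0 2.5 115 0 0 0 0.31; 0 2.5 140 0 0 0 0.31; 0 2.5 155 0 0 0 0.31; 0 2.5 160 0 0 0 0.31; 0 2.5 160 0 0 0 0.31"

```text
time: 15.65
tool_pos: [0.4316, 0.0713, 0.0395]
ee_rot: [3.141, 0.004, -0.126]
wrist_force: [-0.1, -1.0, 0.3]
width: 0.0647
```

Emit:
carry_out:
  deltas: "0 0 5 0 0 0 0.31; 0 0 12 0 0 0 0.31; 0 0 20 0 0 0 0.31; 0 0 27 0 0 0 0.31; 0 0 31 0 0 0 0.31; 0 0 33 0 0 0 0.31; 0 0 33 0 0 0 0.31; 0 0 33 0 0 0 0.31"

```text
time: 16.32
tool_pos: [0.4332, 0.0714, 0.0084]
ee_rot: [-3.141, -0.0, -0.127]
wrist_force: [-0.0, 0.1, 0.4]
width: 0.065
```

Lower slightly, close on the ammonite, then lift.

Emit:
carry_out:
  deltas: "0 0 2 0 0 0 0.31; 0 0 4 0 0 0 0.31; 0 0 4 0 0 0 0.6; 0 0 4 0 0 0 0.6; 0 0 4 0 0 0 0.6; 0 0 4 0 0 0 0.6; 0 0 4 0 0 0 0.6; 0 0 4 0 0 0 0.6"

```text
time: 16.98
tool_pos: [0.4331, 0.0713, 0.0044]
ee_rot: [3.142, -0.0, -0.127]
wrist_force: [0.4, -0.1, -0.5]
width: 0.0466
```

Emit:
carry_out:
  deltas: "0 0 -2 0 0 0 0.6; 0 0 -8 0 0 0 0.6; 0 0 -20 0 0 0 0.6; 0 0 -40 0 0 0 0.6; 0 0 -65 0 0 0 0.6; 0 0 -90 0 0 0 0.6; 0 0 -115 0 0 0 0.6; 0 0 -130 0 0 0 0.6"

```text
time: 17.65
tool_pos: [0.4343, 0.0715, 0.1379]
ee_rot: [-3.141, -0.004, -0.127]
wrist_force: [-0.1, 0.8, -1.2]
width: 0.0464
```

```bash
python3 -c "
from h import *
d2(.486,-.305,.17,-.131)
"
```

```text
t 17.65 pos [0.4343 0.0715 0.1379] rot [-3.1406 -0.0045 -0.1271] w 0.0464 j [ 0.034  -0.1415  1.7281  0.0002  1.5504  1.732 ] F [-0.0555  0.7946 -1.1757]
delta mm [ 99.2 366.9 -32. ] rot [-0.001 -0.004  0.004]
```

Emit:
carry_out:
  deltas: "2 15 -8 0 0 0 0.6; 6 50 -25 0 0 0 0.6; 10 90 -40 0 0 0 0.6; 14 130 -50 0 0 0 0.6; 18 170 -60 0 0 0 0.6; 22 208 -60 0 0 0 0.6; 26 240 -60 0 0 0 0.6; 28 260 -60 0 0 0 0.6"

```text
time: 18.32
tool_pos: [0.4274, -0.1933, 0.195]
ee_rot: [3.14, -0.001, -0.13]
wrist_force: [-0.0, -0.7, -1.1]
width: 0.0465
```

Emit:
carry_out:
  deltas: "0 25 0 0 0 0 0.6; 0 60 0 0 0 0 0.6; 0 90 0 0 0 0 0.6; 0 105 0 0 0 0 0.6; 0 107 0 0 0 0 0.6; 0 107 0 0 0 0 0.6; 0 107 0 0 0 0 0.6; 0 107 0 0 0 0 0.6"

```text
time: 18.98
tool_pos: [0.4147, -0.2948, 0.1946]
ee_rot: [-3.141, -0.0, -0.125]
wrist_force: [-0.3, 0.6, -0.6]
width: 0.0466
```

```bash
python3 -c "
from h import *
w=snap('wrist','w4');P=cloud(w)
z=P[...,2]; near=(abs(P[...,0]-.487)<.07)&(abs(P[...,1]+.306)<.1)
np.save('w4.npy',P)
rep(w,P,'rim',near&(z>.038)&(z<.05)); rep(w,P,'foam',near&(z>.01)&(z<.018)); rep(w,P,'clip',near&(z>.058)&(z<.075))
d2(.486,-.305,.17,-.131)
for d in robot.place_of(w,'case'): print(d['p'],c2w(w,d['at']))
"
```

```text
rim 2959 [ 0.4919 -0.3096  0.0428] [ 0.4336 -0.3838  0.038 ] [ 0.5428 -0.2325  0.0456] rect [ 488.3 -308. ] [141.9  92.2] 82.3
foam 10635 [ 0.4895 -0.3081  0.0134] [ 0.4406 -0.3892  0.0108] [ 0.5365 -0.2268  0.018 ] rect [ 488.3 -308.2] [158.   80.4] 82.5
clip 893 [ 0.4882 -0.3096  0.063 ] [ 0.4619 -0.3866  0.058 ] [ 0.515  -0.2295  0.069 ] rect [ 488.3 -307.9] [154.4  33.7] 82.4
t 19.03 pos [ 0.4147 -0.2948  0.1946] rot [-3.1412 -0.0003 -0.1252] w 0.0467 j [-0.7299 -0.0025  1.4852  0.0005  1.6588  0.9662] F [ 0.7002  0.5654 -0.609 ]
delta mm [72.   1.2 24.6] rot [-0.    -0.     0.006]
0.83 [ 0.3095 -0.3877  0.0005]
0.68 [ 0.484  -0.311  -0.0002]
```

View pics/w4.png

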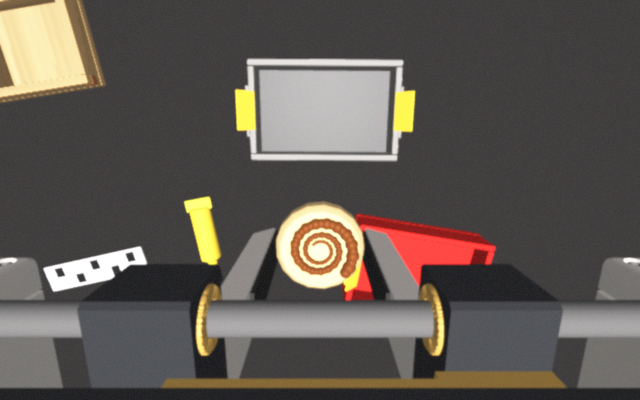

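Emit:
carry_out:
  deltas: "12 1 0 0 0 0 0.6; 40 2 0 0 0 0 0.6; 65 4 0 0 0 0 0.6; 75 4 0 0 0 0 0.6; 75 4 10 0 0 0 0.6; 75 4 35 0 0 0 0.6; 75 4 65 0 0 0 0.6; 75 4 95 0 0 0 0.6"

```text
time: 19.75
tool_pos: [0.4874, -0.3092, 0.0986]
ee_rot: [3.141, -0.0, -0.127]
wrist_force: [-0.5, -0.6, -1.6]
width: 0.0468
```

Emit:
carry_out:
  deltas: "0 0 25 0 0 0 0.6; 0 0 45 0 0 0 0.6; 0 0 60 0 0 0 0.6; 0 0 68 0 0 0 0.6; 0 0 72 0 0 0 0.6; 0 0 74 0 0 0 0.6; 0 0 74 0 0 0 0.6; 0 0 74 0 0 0 0.6"

```text
time: 20.42
tool_pos: [0.4888, -0.3102, 0.0267]
ee_rot: [3.14, -0.002, -0.127]
wrist_force: [0.1, -0.1, -0.9]
width: 0.0468
```

```bash
python3 -c "
from h import *
d2(.4883,-.308,.0195,-.133)
"
```

```text
t 20.42 pos [ 0.4888 -0.3102  0.0267] rot [ 3.1404 -0.002  -0.1272] w 0.0468 j [-0.6634  0.2496  1.5477  0.      1.342   1.0345] F [ 0.0934 -0.0669 -0.9084]
delta mm [-0.8 -2.1  7.2] rot [ 0.001 -0.002  0.006]
```

Emit:
carry_out:
  deltas: "0 -2 3 0 0 0 0.6; 0 -2 6 0 0 0 0.6; 0 -2 7 0 0 0 0.6; 0 -2 7 0 0 0 0.6; 0 -2 7 0 0 0 0.31; 0 -2 7 0 0 0 0.31; 0 -2 7 0 0 0 0.31; 0 -2 7 0 0 0 0.31"

```text
time: 21.08
tool_pos: [0.4886, -0.3078, 0.0186]
ee_rot: [3.141, -0.0, -0.127]
wrist_force: [-0.2, 0.6, -0.0]
width: 0.0642
```

Emit:
carry_out:
  deltas: "0 0 -5 0 0 0 0.31; 0 0 -20 0 0 0 0.31; 0 0 -50 0 0 0 0.31; 0 0 -85 0 0 0 0.31; -5 0 -120 0 0 0 0.31; -20 0 -150 0 0 0 0.31; -40 0 -170 0 0 0 0.31; -60 0 -180 0 0 0 0.31"

```text
time: 21.75
tool_pos: [0.4297, -0.301, 0.2031]
ee_rot: [3.138, -0.006, -0.127]
wrist_force: [-1.0, -0.3, 0.7]
width: 0.0651
```

```bash
python3 -c "
from h import *
w=snap('wrist','w5');P=cloud(w)
z=P[...,2]; near=(abs(P[...,0]-.487)<.07)&(abs(P[...,1]+.306)<.1)
rep(w,P,'rim',near&(z>.038)&(z<.05)); rep(w,P,'clip',near&(z>.058)&(z<.075))
rep(w,P,'amm',(abs(P[...,0]-.487)<.035)&(abs(P[...,1]+.308)<.055)&(z>.022)&(z<.04))
d2(.6768,.002,.2,1.595)
"
```

```text
rim 2720 [ 0.4909 -0.3074  0.0427] [ 0.4343 -0.3834  0.038 ] [ 0.5426 -0.232   0.0457] rect [ 488.4 -308. ] [142.6  91.9] 82.8
clip 818 [ 0.4885 -0.308   0.0629] [ 0.4618 -0.386   0.058 ] [ 0.5147 -0.2299  0.0684] rect [ 488.1 -307.9] [154.3  33.6] 82.4
amm 1784 [ 0.488  -0.3063  0.0296] [ 0.452  -0.3629  0.022 ] [ 0.5219 -0.2533  0.0399] rect [ 488.8 -307.4] [ 46.9 119.9] 51.8
t 21.80 pos [ 0.427  -0.301   0.2045] rot [ 3.1362 -0.0048 -0.1282] w 0.0649 j [-0.7214  0.0205  1.4425 -0.0018  1.6716  0.9774] F [-0.8865  0.2091  0.2366]
delta mm [ 209.  -332.5    3.7] rot [ 0.008  0.001 -1.723]
```

View pics/w5.png

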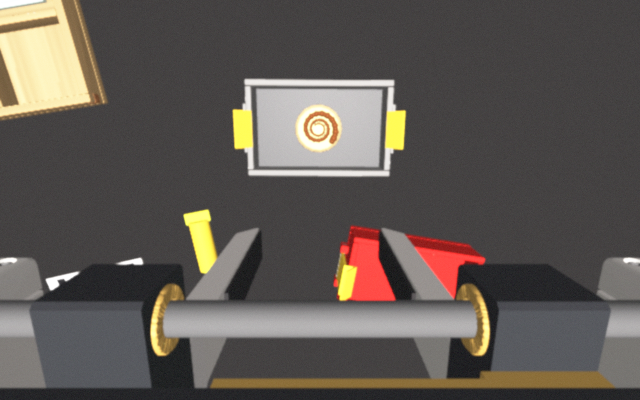

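Emit:
carry_out:
  deltas: "10 -12 0 0 0 -0.06 0.31; 30 -38 0 0 0 -0.18 0.31; 55 -68 0 0 0 -0.3 0.31; 80 -100 0 0 0 -0.42 0.31; 105 -131 0 0 0 -0.54 0.31; 130 -162 0 0 0 -0.66 0.31; 150 -187 0 0 0 -0.78 0.31; 165 -206 0 0 0 -0.88 0.31"

```text
time: 22.47
tool_pos: [0.6205, -0.1139, 0.1977]
ee_rot: [-3.141, -0.001, 0.761]
wrist_force: [-0.9, -0.1, 0.3]
width: 0.0649
```

```bash
python3 -c "
from h import *
d2(.677,-.06,.2,1.594)
"
```

```text
t 22.47 pos [ 0.6205 -0.1139  0.1977] rot [-3.1408 -0.0006  0.7607] w 0.0649 j [-0.272   0.2704  1.1741  0.0009  1.6974  0.5383] F [-0.9353 -0.1408  0.2906]
delta mm [78.1 -0.1 -2.3] rot [-0.001 -0.001 -0.833]
```

Emit:
carry_out:
  deltas: "10 0 0 0 0 -0.1 0.31; 25 0 0 0 0 -0.22 0.31; 40 0 0 0 0 -0.34 0.31; 55 0 0 0 0 -0.46 0.31; 70 0 0 0 0 -0.58 0.31; 77 0 0 0 0 -0.7 0.31; 78 0 0 0 0 -0.8 0.31; 78 0 0 0 0 -0.83 0.31"

```text
time: 23.13
tool_pos: [0.6761, -0.0625, 0.1975]
ee_rot: [-3.141, -0.0, 1.588]
wrist_force: [0.2, 0.2, -1.3]
width: 0.0649
```

```bash
python3 -c "
from h import *
w=snap('wrist','w6');P=cloud(w)
z=P[...,2]; near=(abs(P[...,0]-.677)<.05)&(abs(P[...,1]+.0)<.08)
rep(w,P,'rib',near&(z>.048)&(z<.07)); rep(w,P,'plate',near&(z>.029)&(z<.037)&(w['pixels'].min(-1)>150))
cd=(abs(P[...,0]-.637)<.12)&(abs(P[...,1])<.12)
rep(w,P,'caddy',cd&(z>.026)&(z<.034))
d2(.677,.002,.09,1.594)
"
```

```text
rib 1659 [0.678  0.0026 0.0551] [ 0.6708 -0.0491  0.052 ] [0.6857 0.0511 0.0581] rect [678.3   1. ] [ 13.4 100.2] 0.9
plate 11041 [0.678  0.0047 0.0312] [ 0.6325 -0.0681  0.029 ] [0.7232 0.0709 0.034 ] rect [678.    1.3] [ 88.1 137.9] 1.3
caddy 19151 [0.6591 0.0094 0.0303] [ 0.5392 -0.0852  0.026 ] [0.7388 0.1001 0.034 ] rect [638.7   7.2] [196.4 182.4] 1.3
t 23.18 pos [ 0.676  -0.0627  0.1976] rot [-3.1407 -0.0004  1.5863] w 0.0647 j [-0.1761  0.3821  1.0311  0.0002  1.7294 -0.1915] F [-0.4321  0.426  -0.5999]
delta mm [ 64.7   2.1 107.6] rot [-0.001 -0.    -0.008]
```

View pics/w6.png

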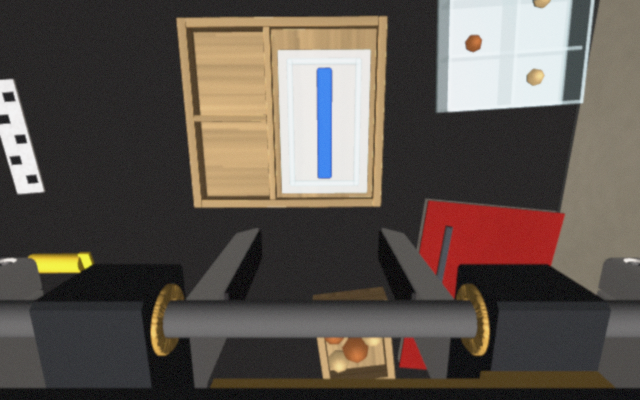

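Emit:
carry_out:
  deltas: "10 0 0 0 0 -0.002 0.31; 30 1 0 0 0 -0.004 0.31; 52 2 0 0 0 -0.007 0.31; 64 3 15 0 0 -0.007 0.31; 64 3 45 0 0 -0.007 0.31; 64 3 80 0 0 -0.007 0.31; 64 3 110 0 0 -0.007 0.31; 64 3 125 0 0 -0.007 0.31"

```text
time: 23.85
tool_pos: [0.675, 0.0019, 0.068]
ee_rot: [-3.134, -0.001, 1.589]
wrist_force: [-0.4, -0.2, -0.7]
width: 0.0649
```

Emit:
carry_out:
  deltas: "0 0 8 0 0 0 0.31; 0 0 18 0 0 0 0.31; 0 0 26 0 0 0 0.31; 0 0 30 0 0 0 0.31; 0 0 32 0 0 0 0.31; 0 0 32 0 0 0 0.31; 0 0 32 0 0 0 0.31; 0 0 32 0 0 0 0.31"

```text
time: 24.52
tool_pos: [0.6786, 0.0006, 0.0426]
ee_rot: [3.14, 0.0, 1.59]
wrist_force: [0.7, 0.8, -0.5]
width: 0.0651
```

```bash
python3 -c "
from h import *
d2(.678,.0012,.034,1.5935)
"
```

```text
t 24.52 pos [0.6786 0.0006 0.0426] rot [3.1396 0.0001 1.5897] w 0.0651 j [-0.0827  0.4444  1.2567  0.0001  1.4385 -0.1016] F [ 0.6749  0.7861 -0.5306]
delta mm [ 0.6 -0.6  8.6] rot [ 0.002  0.    -0.004]
```

Emit:
carry_out:
  deltas: "0 0 3 0 0 -0.004 0.31; 0 0 6 0 0 -0.004 0.31; 0 0 8 0 0 -0.004 0.31; 0 0 8.5 0 0 -0.004 0.31; 0 0 8.5 0 0 -0.004 0.31; 0 0 8.5 0 0 -0.004 0.31; 0 0 8.5 0 0 -0.004 0.31; 0 0 8.5 0 0 -0.004 0.31"

```text
time: 25.18
tool_pos: [0.6779, 0.0007, 0.033]
ee_rot: [3.141, -0.0, 1.594]
wrist_force: [-0.1, -0.4, -0.4]
width: 0.065
```

Emit:
carry_out:
  deltas: "0 0 0 0 0 0 1; 0 0 0 0 0 0 1; 0 0 0 0 0 0 1; 0 0 0 0 0 0 1; 0 0 0 0 0 0 1; 0 0 0 0 0 0 1; 0 0 0 0 0 0 1; 0 0 0 0 0 0 1"

```text
time: 25.85
tool_pos: [0.678, 0.0007, 0.0329]
ee_rot: [3.141, -0.0, 1.594]
wrist_force: [1.3, -0.1, 0.6]
width: 0.0147
```

Emit:
carry_out:
  deltas: "0 0 -2 0 0 0 1; 0 0 -8 0 0 0 1; 0 0 -20 0 0 0 1; 0 0 -38 0 0 0 1; 0 0 -60 0 0 0 1; 0 0 -82 0 0 0 1; 0 0 -102 0 0 0 1; 0 0 -115 0 0 0 1"

```text
time: 26.52
tool_pos: [0.679, 0.0006, 0.1523]
ee_rot: [3.136, 0.0, 1.594]
wrist_force: [0.6, -0.1, -0.8]
width: 0.0141
```

Emit:
carry_out:
  deltas: "-8 -5 -3 0 0 0 1; -25 -16 -3 0 0 0.01 1; -50 -32 -3 0 0 0.03 1; -75 -48 -3 0 0 0.05 1; -100 -64 -3 0 0 0.07 1; -125 -80 -3 0 0 0.09 1; -148 -95 -3 0 0 0.11 1; -165 -107 -3 0 0 0.12 1"

```text
time: 27.18
tool_pos: [0.5723, -0.169, 0.1498]
ee_rot: [-3.139, 0.0, 1.471]
wrist_force: [-1.4, -0.5, -1.2]
width: 0.0138
```

```bash
python3 -c "
from h import *
d2(.4883,-.3085,.15,1.438)
w=snap('wrist','w7')
"
```

```text
t 27.18 pos [ 0.5723 -0.169   0.1498] rot [-3.1392  0.0004  1.4712] w 0.0138 j [-0.3815  0.2093  1.3428 -0.0011  1.5917 -0.2819] F [-1.3668 -0.4679 -1.2461]
delta mm [-147.2  -69.7    0.1] rot [-0.002  0.     0.033]
```

View pics/w7.png

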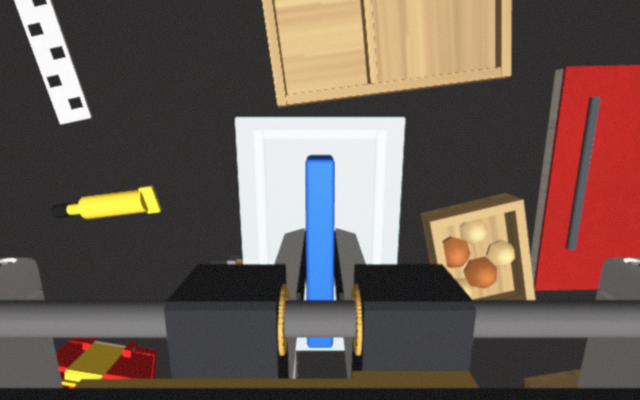

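Emit:
carry_out:
  deltas: "-20 -9 0 0 0 0.005 1; -50 -23 0 0 0 0.01 1; -82 -39 0 0 0 0.02 1; -110 -52 0 0 0 0.03 1; -132 -62 0 0 0 0.033 1; -144 -68 0 0 0 0.033 1; -147 -70 0 0 0 0.033 1; -147 -70 0 0 0 0.033 1"

```text
time: 27.9
tool_pos: [0.4902, -0.3064, 0.1503]
ee_rot: [-3.141, -0.001, 1.439]
wrist_force: [0.8, 0.0, -1.4]
width: 0.0137
```

Emit:
carry_out:
  deltas: "0 0 5 0 0 0 1; 0 0 10 0 0 0 1; 0 0 15 0 0 0 1; 0 0 20 0 0 0 1; 0 0 20 0 0 0 1; 0 0 20 0 0 0 1; 0 0 20 0 0 0 1; 0 0 20 0 0 0 1"

```text
time: 28.57
tool_pos: [0.4911, -0.3063, 0.1312]
ee_rot: [3.141, 0.0, 1.441]
wrist_force: [0.5, 0.1, -0.7]
width: 0.0138
```

```bash
python3 -c "
from h import *
d2(.4883,-.3085,.13,1.438)
w=snap('wrist','w8');P=cloud(w);z=P[...,2]
o=robot.get_obs(); t=o['tool_pos']; yw=o['ee_rot'][2]
near=(abs(P[...,0]-t[0])<.09)&(abs(P[...,1]-t[1])<.12)
m=near&(z>.12)&(z<.138)&(w['pixels'].min(-1)>130)
rep(w,P,'plate',m); print(np.histogram(z[near&(z>.03)],30))
s=snap('top','t8');P=cloud(s);z=P[...,2]
near=(abs(P[...,0]-t[0])<.09)&(abs(P[...,1]-t[1])<.12)
rep(s,P,'clip/rim',near&(z>.03)&(z<.08))
snap('side','s8')
"
```

```text
t 28.57 pos [ 0.4911 -0.3063  0.1312] rot [3.141  0.0002 1.441 ] w 0.0138 j [-0.6557  0.1758  1.4193  0.0001  1.5458 -0.5259] F [ 0.4861  0.0932 -0.7123]
delta mm [-2.5 -2.5  1.2] rot [0.001 0.    0.003]
plate 19231 [ 0.4943 -0.2724  0.1296] [ 0.445  -0.3752  0.1269] [ 0.5422 -0.232   0.1376] rect [ 490.  -305.6] [137.2  88.1] 82.6
(array([  391,     0,     0,     0,     0,     0,     0,     2, 19269,
         243,   418,  4563,   389,   506,   401,   379,   392,   161,
         110,   217,  5260, 10964, 23782, 14324,  7638,     0,     0,
           0,     0,  1000]), array([0.0605, 0.0688, 0.0771, 0.0854, 0.0938, 0.1021, 0.1104, 0.1187,
       0.127 , 0.1353, 0.1436, 0.1519, 0.1602, 0.1685, 0.1768, 0.1851,
       0.1934, 0.2017, 0.2101, 0.2184, 0.2267, 0.235 , 0.2433, 0.2516,
       0.2599, 0.2682, 0.2765, 0.2848, 0.2931, 0.3014, 0.3097]))
clip/rim 285 [ 0.4804 -0.2588  0.046 ] [ 0.4342 -0.3683  0.0303] [ 0.5413 -0.2273  0.0703] rect [ 487.5 -301.3] [146.8  92. ] 82.4
```

View pics/w8.png

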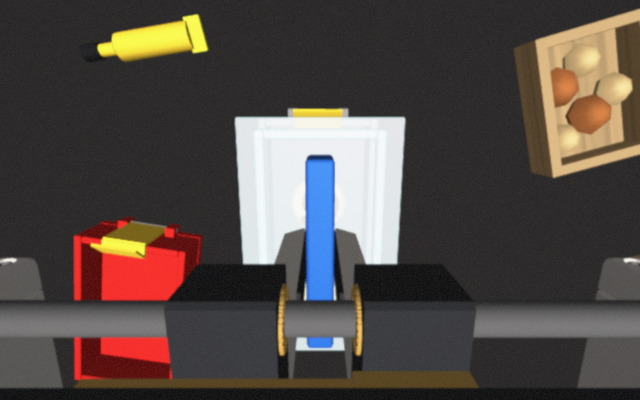

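View pics/s8.png

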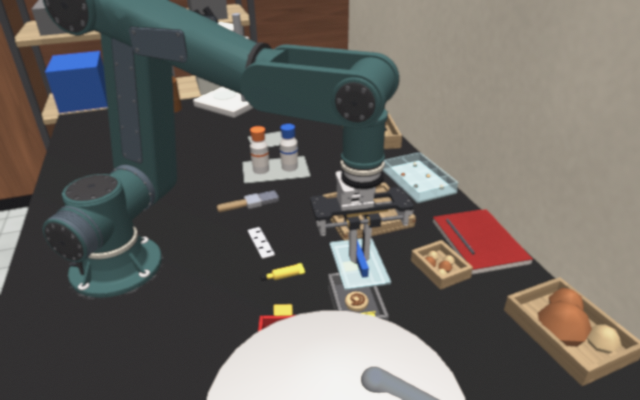

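Emit:
carry_out:
  deltas: "-2.7 -1.9 5 0 0 0.003 1; -2.7 -1.9 18 0 0 0.003 1; -2.7 -1.9 32 0 0 0.003 1; -2.7 -1.9 44 0 0 0.003 1; -2.7 -1.9 52 0 0 0.003 1; -2.7 -1.9 56 0 0 0.003 1; -2.7 -1.9 57 0 0 0.003 1; -2.7 -1.9 57 0 0 0.003 1"

```text
time: 29.38
tool_pos: [0.4886, -0.3087, 0.0738]
ee_rot: [-3.142, -0.0, 1.438]
wrist_force: [-0.0, 0.2, -1.6]
width: 0.0136
```

Emit:
carry_out:
  deltas: "0 0 0 0 0 0 1; 0 0 0 0 0 0 1; 0 0 0 0 0 0 1; 0 0 0 0 0 0 1; 0 0 0 0 0 0 1; 0 0 0 0 0 0 1; 0 0 0 0 0 0 1; 0 0 0 0 0 0 1"

```text
time: 30.05
tool_pos: [0.4886, -0.3087, 0.0739]
ee_rot: [3.142, -0.0, 1.438]
wrist_force: [-0.1, -0.2, -1.0]
width: 0.0137
```

```bash
python3 -c "
from h import *
d2(.4889,-.3087,.072,1.438)
w=snap('wrist','w9');P=cloud(w);z=P[...,2]
o=robot.get_obs(); t=o['tool_pos']; yw=o['ee_rot'][2]
near=(abs(P[...,0]-t[0])<.09)&(abs(P[...,1]-t[1])<.12)
m=near&(z>.066)&(z<.08)&(w['pixels'].min(-1)>130)
rep(w,P,'plate',m); 
"
```

```text
t 30.05 pos [ 0.4886 -0.3087  0.0739] rot [ 3.1416 -0.0001  1.4378] w 0.0137 j [-0.6616  0.2098  1.4964  0.0001  1.4354 -0.5287] F [-0.105  -0.2163 -1.0478]
delta mm [0.  0.3 1.9] rot [ 0. -0. -0.]
plate 19236 [ 0.4919 -0.2749  0.0723] [ 0.4428 -0.3828  0.066 ] [ 0.5398 -0.2343  0.0798] rect [ 487.2 -310.5] [142.2  88.4] 82.4
```

View pics/w9.png

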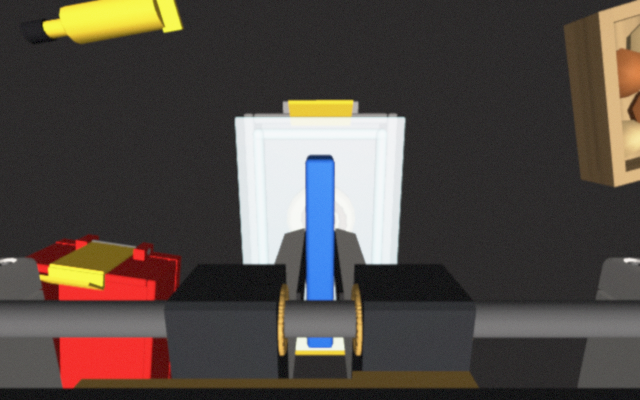

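Emit:
carry_out:
  deltas: "0 0 3 0 0 0 1; 0 0 6 0 0 0 1; 0 0 9 0 0 0 1; 0 0 12 0 0 0 1; 0 0 14 0 0 0 1; 0 0 16 0 0 0 1; 0 0 16 0 0 0 1; 0 0 16 0 0 0 1"

```text
time: 30.77
tool_pos: [0.49, -0.3098, 0.0609]
ee_rot: [3.137, 0.003, 1.438]
wrist_force: [-0.4, 1.8, 10.3]
width: 0.0137
```

Emit:
carry_out:
  deltas: "0 0 2 0 0 0 1; 0 0 4 0 0 0 1; 0 0 6 0 0 0 1; 0 0 6 0 0 0 1; 0 0 6 0 0 0 1; 0 0 6 0 0 0 1; 0 0 6 0 0 0 1; 0 0 6 0 0 0 1"

```text
time: 31.43
tool_pos: [0.4905, -0.3093, 0.0544]
ee_rot: [3.137, 0.001, 1.438]
wrist_force: [0.9, 1.6, 7.0]
width: 0.0139
```

Emit:
carry_out:
  deltas: "0 0 2 0 0 0 1; 0 0 4 0 0 0 1; 0 0 6 0 0 0 1; 0 0 7 0 0 0 1; 0 0 7 0 0 0 1; 0 0 7 0 0 0 1; 0 0 7 0 0 0 1; 0 0 7 0 0 0 1"

```text
time: 32.1
tool_pos: [0.4905, -0.3099, 0.0504]
ee_rot: [3.136, 0.003, 1.438]
wrist_force: [-3.4, 3.7, 17.0]
width: 0.0141
```

Emit:
carry_out:
  deltas: "0 0 2 0 0 0 1; 0 0 4 0 0 0 1; 0 0 4 0 0 0 1; 0 0 4 0 0 0 1; 0 0 2 0 0 0 1; 0 0 0 0 0 0 1; 0 0 -3 0 0 0 1; 0 0 -4 0 0 0 1"

```text
time: 32.77
tool_pos: [0.4896, -0.3095, 0.0504]
ee_rot: [3.138, 0.002, 1.438]
wrist_force: [1.4, -0.9, 2.8]
width: 0.0134
```

```bash
python3 -c "
from h import *
d2(.4889,-.3087,.072,1.438)
w=snap('wrist','w10');P=cloud(w);z=P[...,2]
o=robot.get_obs(); t=o['tool_pos']
near=(abs(P[...,0]-t[0])<.09)&(abs(P[...,1]-t[1])<.12)
m=near&(z>.045)&(z<.056)&(w['pixels'].min(-1)>130)
rep(w,P,'plate',m); 
"
```

```text
t 32.77 pos [ 0.4896 -0.3095  0.0504] rot [3.1384 0.0018 1.4378] w 0.0134 j [-0.6617  0.2281  1.5234  0.0001  1.3864 -0.5286] F [ 1.3821 -0.923   2.7614]
delta mm [  0.6  -0.7 -21.6] rot [ 0.003  0.002 -0.   ]
plate 18757 [ 0.4929 -0.2754  0.0494] [ 0.4433 -0.3752  0.0451] [ 0.5408 -0.2346  0.0558] rect [ 488.7 -306.4] [135.3  88.5] 82.2
```

View pics/w10.png

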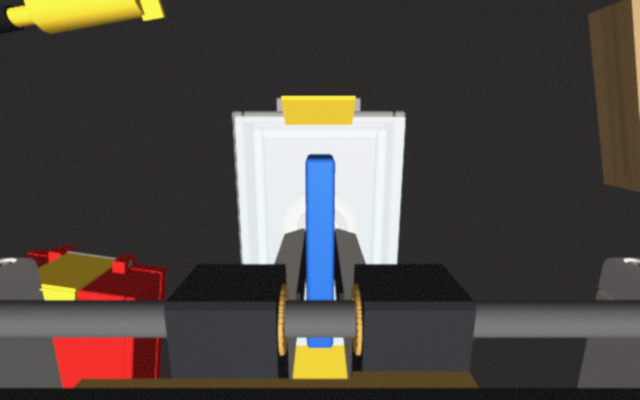

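Emit:
carry_out:
  deltas: "0 0 0 0 0 0 0.6; 0 0 0 0 0 0 0.6; 0 0 0 0 0 0 0.6; 0 0 0 0 0 0 0.6; 0 0 -10 0 0 0 0.6; 0 0 -40 0 0 0 0.6; 0 0 -80 0 0 0 0.5; 0 0 -115 0 0 0 0.36"

```text
time: 33.48
tool_pos: [0.4872, -0.3079, 0.1637]
ee_rot: [-3.137, -0.002, 1.438]
wrist_force: [0.2, -0.3, 0.8]
width: 0.0479
```

Emit:
carry_out:
  deltas: "-20 0 -10 0 0 0 0.36; -45 0 -20 0 0 0 0.36; -60 0 -25 0 0 0 0.36; -65 0 -25 0 0 0 0.36; -65 0 -25 0 0 0 0.36; -65 0 -25 0 0 0 0.36; -65 0 -25 0 0 0 0.36; -65 0 -25 0 0 0 0.36"

```text
time: 34.15
tool_pos: [0.4798, -0.3719, 0.1879]
ee_rot: [-3.14, -0.002, 1.439]
wrist_force: [-0.5, 0.8, 0.5]
width: 0.0599
```

```bash
python3 -c "
from h import *
d2(.51,.322,.225,1.5708)
w=snap('wrist','w11');P=cloud(w);z=P[...,2]
near=(abs(P[...,0]-.488)<.06)&(abs(P[...,1]+.308)<.09)
rep(w,P,'plate',near&(z>.045)&(z<.055)); rep(w,P,'rib',near&(z>.071)&(z<.08));
m=near&(z>.047)&(z<.053); p=P[m]; A=np.c_[p[:,:2]-[.488,-.308],np.ones(len(p))]; print(np.linalg.lstsq(A,p[:,2],rcond=None)[0])
rep(w,P,'clips',near&(z>.055)&(z<.07))
"
```

```text
t 34.15 pos [ 0.4798 -0.3719  0.1879] rot [-3.14   -0.0016  1.4389] w 0.0599 j [-0.7529  0.2201  1.2546  0.0004  1.6692 -0.621 ] F [-0.4784  0.7845  0.4626]
delta mm [691.9 -61.4 -35.9] rot [-0.001 -0.002 -0.132]
plate 12996 [ 0.489  -0.3048  0.0493] [ 0.4346 -0.3824  0.0451] [ 0.5408 -0.2335  0.055 ] rect [ 488.5 -308.7] [138.9  89.4] 81.8
rib 1954 [ 0.4888 -0.3065  0.0731] [ 0.4758 -0.3578  0.071 ] [ 0.5017 -0.259   0.0759] rect [ 488.5 -308.4] [98.7 14. ] 82.2
[ 0.0005 -0.0013  0.0493]
clips 1218 [ 0.4894 -0.2966  0.0617] [ 0.461  -0.3863  0.055 ] [ 0.5144 -0.2289  0.07  ] rect [ 487.9 -307.7] [154.5  34. ] 82.4
```

View pics/w11.png

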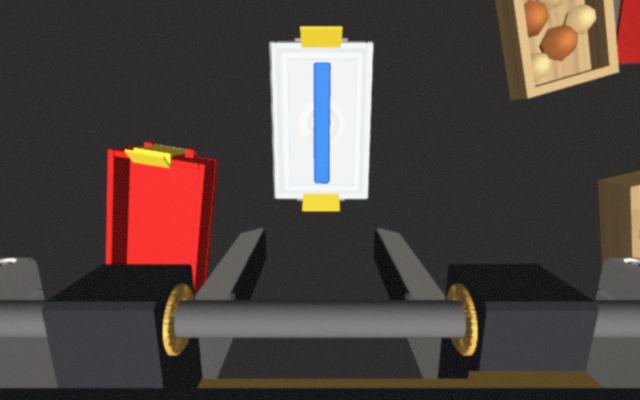

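Emit:
carry_out:
  deltas: "15 -1 -10 0 0 -0.01 0.36; 45 -4 -25 0 0 -0.02 0.36; 83 -7 -36 0 0 -0.04 0.36; 121 -10 -36 0 0 -0.06 0.36; 159 -13 -36 0 0 -0.08 0.36; 197 -17 -36 0 0 -0.1 0.36; 235 -20 -36 0 0 -0.12 0.36; 273 -23 -36 0 0 -0.132 0.36"

```text
time: 34.87
tool_pos: [0.4927, -0.0964, 0.2261]
ee_rot: [3.14, -0.0, 1.572]
wrist_force: [0.3, 0.0, -0.3]
width: 0.0607
```

```bash
python3 -c "
from h import *
d2(.51,.322,.225,1.5708)
"
```

```text
t 34.87 pos [ 0.4927 -0.0964  0.2261] rot [ 3.14   -0.0002  1.5719] w 0.0607 j [-0.3066 -0.0243  1.4449  0.0007  1.7196 -0.3077] F [ 0.3056  0.0071 -0.2788]
delta mm [418.4  17.7   1.2] rot [ 0.002 -0.     0.001]
```

Emit:
carry_out:
  deltas: "38 2 0 0 0 0 0.36; 76 4 0 0 0 0 0.36; 114 6 0 0 0 0 0.36; 152 8 0 0 0 0 0.36; 190 10 0 0 0 0 0.36; 228 12 0 0 0 0 0.36; 266 14 0 0 0 0 0.36; 304 15 0 0 0 0 0.36"

```text
time: 35.53
tool_pos: [0.5074, 0.2075, 0.2261]
ee_rot: [3.14, -0.001, 1.572]
wrist_force: [0.8, 0.1, 0.5]
width: 0.0603
```

Emit:
carry_out:
  deltas: "30 1 0 0 0 0 0.36; 60 2 0 0 0 0 0.36; 90 3 0 0 0 0 0.36; 108 3 0 0 0 0 0.36; 113 3 0 0 0 0 0.36; 113 3 0 0 0 0 0.36; 113 3 10 0 0 0 0.36; 113 3 30 0 0 0 0.36"

```text
time: 36.2
tool_pos: [0.513, 0.3172, 0.1979]
ee_rot: [3.135, -0.003, 1.569]
wrist_force: [0.9, 0.9, -0.6]
width: 0.0602
```

```bash
python3 -c "
from h import *
d2(.51,.322,.109,1.5708)
w=snap('wrist','w12');P=cloud(w)
rep(w,P,'caps',(P[...,2]>.134)&(P[...,2]<.15)&(P[...,1]<.36)&(P[...,0]>.48)&(P[...,1]>.28)&(P[...,0]<.54))
rep(w,P,'capO',(P[...,2]>.134)&(P[...,2]<.15)&(P[...,1]<.38)&(P[...,0]>.38)&(P[...,1]>.28)&(P[...,0]<.46))
"
```

```text
t 36.20 pos [0.513  0.3172 0.1979] rot [ 3.1354 -0.0025  1.569 ] w 0.0602 j [ 0.46    0.2023  1.2559 -0.0005  1.6767  0.4618] F [ 0.8922  0.8582 -0.6177]
delta mm [ 4.6 -3.6 88.9] rot [ 0.006 -0.003 -0.002]
caps 2604 [0.51   0.3229 0.1422] [0.4897 0.3013 0.1343] [0.5306 0.3427 0.1449] rect [510.  321.9] [40.9 40.9] 51.5
capO 2825 [0.4223 0.3358 0.142 ] [0.4004 0.3143 0.134 ] [0.4423 0.3557 0.1445] rect [421.3 334.9] [41.5 40.9] 52.3
```

View pics/w12.png

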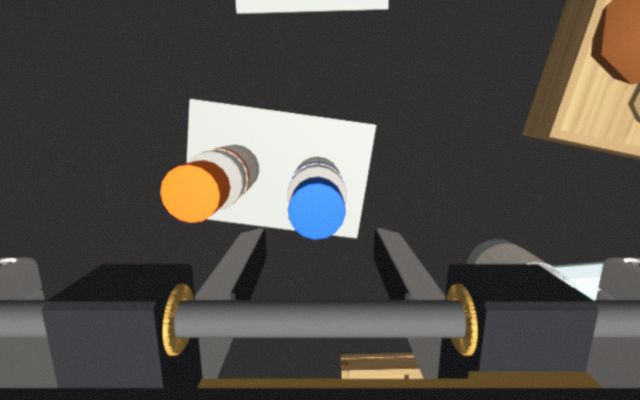

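Emit:
carry_out:
  deltas: "3 -1 15 0 0 0 0.36; 3 -1 40 0 0 0 0.36; 3 -1 62 0 0 0 0.36; 3 -1 78 0 0 0 0.36; 3 -1 86 0 0 0 0.36; 3 -1 86 0 0 0 0.36; 3 -1 86 0 0 0 0.36; 3 -1 86 0 0 0 0.36"

```text
time: 36.92
tool_pos: [0.5117, 0.3204, 0.1106]
ee_rot: [3.139, -0.001, 1.569]
wrist_force: [0.4, 0.3, 0.3]
width: 0.0599
```

Emit:
carry_out:
  deltas: "0 0 0 0 0 0 0.7; 0 0 0 0 0 0 0.7; 0 0 0 0 0 0 0.7; 0 0 0 0 0 0 0.7; 0 0 -4 0 0 0 0.7; 0 0 -14 0 0 0 0.7; 0 0 -32 0 0 0 0.7; 0 0 -52 0 0 0 0.7"

```text
time: 37.58
tool_pos: [0.5097, 0.32, 0.16]
ee_rot: [-3.138, 0.002, 1.57]
wrist_force: [-0.4, 0.4, -2.0]
width: 0.0412
```

```bash
python3 -c "
from h import *
d2(.5857,-.0365,.225,1.5708)
"
```

```text
t 37.58 pos [0.5097 0.32   0.16  ] rot [-3.1379  0.0018  1.5698] w 0.0412 j [0.4663 0.218  1.3122 0.     1.6155 0.4673] F [-0.3986  0.4167 -2.0163]
delta mm [-356.5   76.1  -64.6] rot [-0.004  0.002 -0.001]
```

Emit:
carry_out:
  deltas: "-10 2 -12 0 0 0 0.7; -30 6 -28 0 0 0 0.7; -60 13 -42 0 0 0 0.7; -95 20 -50 0 0 0 0.7; -130 28 -50 0 0 0 0.7; -165 35 -50 0 0 0 0.7; -200 43 -50 0 0 0 0.7; -235 50 -50 0 0 0 0.7"

```text
time: 38.25
tool_pos: [0.5605, 0.083, 0.2113]
ee_rot: [3.141, 0.0, 1.569]
wrist_force: [0.7, 0.2, -2.9]
width: 0.0409
```

Emit:
carry_out:
  deltas: "-33 7 0 0 0 0 0.7; -65 14 0 0 0 0 0.7; -93 20 0 0 0 0 0.7; -112 24 0 0 0 0 0.7; -120 26 0 0 0 0 0.7; -122 26 0 0 0 0 0.7; -122 26 10 0 0 0 0.7; -122 26 25 0 0 0 0.7"

```text
time: 38.92
tool_pos: [0.5873, -0.0357, 0.1873]
ee_rot: [3.137, -0.0, 1.571]
wrist_force: [-0.4, 0.4, -2.5]
width: 0.0414
```

```bash
python3 -c "
from h import *
d2(.5857,-.038,.125,1.5708)
"
```

```text
t 38.92 pos [ 0.5873 -0.0357  0.1873] rot [ 3.1375 -0.0003  1.5708] w 0.0414 j [-0.1576  0.1735  1.3103  0.0009  1.6538 -0.1575] F [-0.442   0.3621 -2.5261]
delta mm [-2.3 -1.8 62.3] rot [ 0.004 -0.    -0.   ]
```

Emit:
carry_out:
  deltas: "-2 -1 15 0 0 0 0.7; -2 -1 32 0 0 0 0.7; -2 -1 47 0 0 0 0.7; -2 -1 57 0 0 0 0.7; -2 -1 60 0 0 0 0.7; -2 -1 61 0 0 0 0.7; -2 -1 61 0 0 0 0.7; -2 -1 61 0 0 0 0.7"

```text
time: 39.58
tool_pos: [0.5861, -0.0384, 0.1261]
ee_rot: [3.139, 0.0, 1.57]
wrist_force: [-0.3, -0.1, -2.8]
width: 0.0414
```

Emit:
carry_out:
  deltas: "0 0 2 0 0 0 0.7; 0 0 4 0 0 0 0.7; 0 0 5 0 0 0 0.7; 0 0 6 0 0 0 0.7; 0 0 6 0 0 0 0.7; 0 0 6 0 0 0 0.7; 0 0 6 0 0 0 0.7; 0 0 6 0 0 0 0.7"

```text
time: 40.25
tool_pos: [0.5855, -0.0386, 0.119]
ee_rot: [3.141, -0.0, 1.57]
wrist_force: [0.1, -0.5, -2.9]
width: 0.0411
```

Emit:
carry_out:
  deltas: "0 0 1 0 0 0 0.7; 0 0 2 0 0 0 0.7; 0 0 3 0 0 0 0.7; 0 0 3.5 0 0 0 0.7; 0 0 4 0 0 0 0.7; 0 0 4 0 0 0 0.7; 0 0 4 0 0 0 0.7; 0 0 4 0 0 0 0.7"

```text
time: 40.92
tool_pos: [0.5854, -0.0386, 0.1149]
ee_rot: [3.142, -0.0, 1.57]
wrist_force: [-0.4, -0.8, -2.5]
width: 0.0414
```

Emit:
carry_out:
  deltas: "0 0 0.5 0 0 0 0.7; 0 0 1 0 0 0 0.7; 0 0 1.5 0 0 0 0.7; 0 0 2 0 0 0 0.7; 0 0 2 0 0 0 0.7; 0 0 2 0 0 0 0.7; 0 0 2 0 0 0 0.7; 0 0 2 0 0 0 0.7"

```text
time: 41.58
tool_pos: [0.5855, -0.0386, 0.1149]
ee_rot: [3.14, 0.0, 1.57]
wrist_force: [-3.2, 0.9, 6.5]
width: 0.0418
```

Contact with the floor of the bay; release.

Emit:
carry_out:
  deltas: "0 0 -1.5 0 0 0 0.7; 0 0 -1.5 0 0 0 0.6; 0 0 -1.5 0 0 0 0.36; 0 0 -1.5 0 0 0 0.36; 0 0 -1.5 0 0 0 0.36; 0 0 -15 0 0 0 0.36; 0 0 -45 0 0 0 0.36; 0 0 -80 0 0 0 0.36"

```text
time: 42.25
tool_pos: [0.5838, -0.0383, 0.1904]
ee_rot: [-3.135, -0.001, 1.57]
wrist_force: [1.0, 0.9, 1.0]
width: 0.0603
```

```bash
python3 -c "
from h import *
d2(.4215,.335,.22,1.5708)
s=snap('top','t13');P=cloud(s)
rep(s,P,'capB',(P[...,2]>.142)&(P[...,2]<.155)&(P[...,1]<0)&(P[...,0]>.55)&(P[...,1]>-.08)&(P[...,0]<.62))
w=snap('wrist','w13');P=cloud(w)
rep(w,P,'capB',(P[...,2]>.14)&(P[...,2]<.155)&(P[...,1]<0)&(P[...,0]>.55)&(P[...,1]>-.08)&(P[...,0]<.62))
"
```

```text
t 42.25 pos [ 0.5838 -0.0383  0.1904] rot [-3.135  -0.0012  1.5698] w 0.0603 j [-0.1625  0.1738  1.3039  0.0001  1.6706 -0.1615] F [1.0331 0.8692 1.0122]
delta mm [ 373.2 -162.8  -28. ] rot [-0.007 -0.001 -0.001]
capB 0
capB 2622 [ 0.5847 -0.0365  0.1472] [ 0.5639 -0.0582  0.1401] [ 0.6051 -0.0167  0.1497] rect [584.7 -37.5] [41.  40.9] 50.9
```

View pics/w13.png

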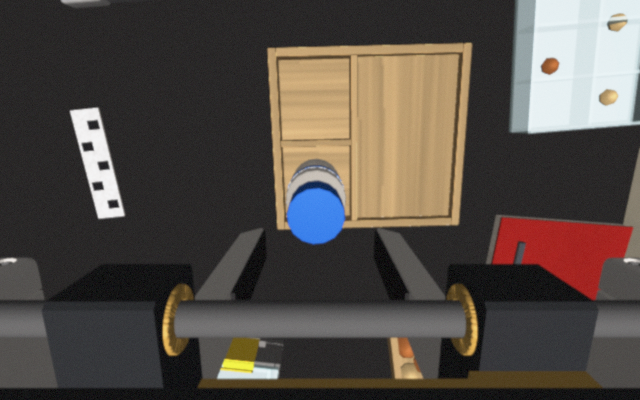

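Blue is back at (0.5847, -0.037), within 1–2 mm of its start. Now orange.

Emit:
carry_out:
  deltas: "15 -6 -12 0 0 0 0.36; 45 -20 -25 0 0 0 0.36; 80 -35 -32 0 0 0 0.36; 115 -50 -32 0 0 0 0.36; 150 -65 -32 0 0 0 0.36; 186 -81 -32 0 0 0 0.36; 222 -97 -32 0 0 0 0.36; 258 -113 -32 0 0 0 0.36"

```text
time: 43.02
tool_pos: [0.4703, 0.2217, 0.2241]
ee_rot: [-3.14, -0.0, 1.57]
wrist_force: [0.9, 0.6, 0.3]
width: 0.0601
```

Emit:
carry_out:
  deltas: "30 -13 0 0 0 0 0.36; 60 -26 0 0 0 0 0.36; 90 -39 0 0 0 0 0.36; 108 -46 0 0 0 0 0.36; 114 -49 0 0 0 0 0.36; 114 -49 0 0 0 0 0.36; 114 -49 0 0 0 0 0.36; 114 -49 0 0 0 0 0.36"

```text
time: 43.68
tool_pos: [0.424, 0.3325, 0.2246]
ee_rot: [-3.141, 0.001, 1.569]
wrist_force: [1.1, 0.1, -0.3]
width: 0.0603
```

```bash
python3 -c "
from h import *
d2(.4215,.335,.111,1.5708)
"
```

```text
t 43.68 pos [0.424  0.3325 0.2246] rot [-3.1413  0.0008  1.5685] w 0.0603 j [ 0.5602  0.06    1.3621 -0.0005  1.7202  0.5624] F [ 1.083   0.0846 -0.2568]
delta mm [  2.6  -2.5 113.6] rot [-0.     0.001 -0.002]
```

Emit:
carry_out:
  deltas: "2.5 -2.5 10 0 0 0 0.36; 2.5 -2.5 35 0 0 0 0.36; 2.5 -2.5 65 0 0 0 0.36; 2.5 -2.5 90 0 0 0 0.36; 2.5 -2.5 107 0 0 0 0.36; 2.5 -2.5 113 0 0 0 0.36; 2.5 -2.5 113 0 0 0 0.36; 2.5 -2.5 113 0 0 0 0.36"

```text
time: 44.35
tool_pos: [0.4217, 0.3357, 0.1123]
ee_rot: [3.141, -0.0, 1.569]
wrist_force: [0.6, 1.2, -0.1]
width: 0.0603
```

Emit:
carry_out:
  deltas: "0 0 0 0 0 0 0.36; 0 0 0 0 0 0 0.7; 0 0 0 0 0 0 0.7; 0 0 0 0 0 0 0.7; 0 0 0 0 0 0 0.7; 0 0 -4 0 0 0 0.7; 0 0 -14 0 0 0 0.7; 0 0 -32 0 0 0 0.7"

```text
time: 45.02
tool_pos: [0.4197, 0.3351, 0.142]
ee_rot: [-3.137, 0.003, 1.57]
wrist_force: [-0.0, 0.8, -2.7]
width: 0.0415
```

```bash
python3 -c "
from h import *
d2(.5843,.048,.225,1.5708)
"
```

```text
t 45.02 pos [0.4197 0.3351 0.142 ] rot [-3.1367  0.0031  1.5698] w 0.0415 j [0.5682 0.0841 1.5    0.0001 1.5633 0.5691] F [-0.0437  0.7897 -2.6526]
delta mm [-287.2  164.5  -82.9] rot [-0.005  0.003 -0.001]
```

Emit:
carry_out:
  deltas: "-8 4 -15 0 0 0 0.7; -28 16 -35 0 0 0 0.7; -58 33 -52 0 0 0 0.7; -90 52 -62 0 0 0 0.7; -122 70 -62 0 0 0 0.7; -154 88 -62 0 0 0 0.7; -186 107 -62 0 0 0 0.7; -216 124 -62 0 0 0 0.7"

```text
time: 45.68
tool_pos: [0.5458, 0.1181, 0.2066]
ee_rot: [3.141, 0.0, 1.569]
wrist_force: [0.2, 0.3, -2.7]
width: 0.0411
```

Emit:
carry_out:
  deltas: "-25 14 0 0 0 0 0.7; -47 27 0 0 0 0 0.7; -62 35 0 0 0 0 0.7; -70 39 0 0 0 0 0.7; -71 40 0 0 0 0 0.7; -71 40 0 0 0 0 0.7; -71 40 10 0 0 0 0.7; -71 40 25 0 0 0 0.7"

```text
time: 46.35
tool_pos: [0.5857, 0.0503, 0.1825]
ee_rot: [3.137, -0.001, 1.572]
wrist_force: [0.5, -0.9, -0.8]
width: 0.0415
```

```bash
python3 -c "
from h import *
d2(.5843,.048,.126,1.5708)
"
```

```text
t 46.35 pos [0.5857 0.0503 0.1825] rot [ 3.1372 -0.0006  1.5716] w 0.0415 j [-0.0112  0.1733  1.32    0.0007  1.6439 -0.0119] F [ 0.5071 -0.8504 -0.8494]
delta mm [-2.3 -1.6 56.5] rot [ 0.004 -0.001  0.001]
```

Emit:
carry_out:
  deltas: "-2 0 15 0 0 0 0.7; -2 0 32 0 0 0 0.7; -2 0 45 0 0 0 0.7; -2 0 53 0 0 0 0.7; -2 0 56 0 0 0 0.7; -2 0 56 0 0 0 0.7; -2 0 56 0 0 0 0.7; -2 0 56 0 0 0 0.7"

```text
time: 47.02
tool_pos: [0.5857, 0.0472, 0.1262]
ee_rot: [3.139, -0.0, 1.57]
wrist_force: [0.1, 0.3, -1.6]
width: 0.0416
```

Emit:
carry_out:
  deltas: "0 0 2 0 0 0 0.7; 0 0 4 0 0 0 0.7; 0 0 5 0 0 0 0.7; 0 0 6 0 0 0 0.7; 0 0 7 0 0 0 0.7; 0 0 7 0 0 0 0.7; 0 0 7 0 0 0 0.7; 0 0 7 0 0 0 0.7"

```text
time: 47.68
tool_pos: [0.5851, 0.0468, 0.1179]
ee_rot: [3.141, -0.0, 1.57]
wrist_force: [0.4, 1.1, -1.5]
width: 0.0415
```

Emit:
carry_out:
  deltas: "0 0 0.5 0 0 0 0.7; 0 0 1 0 0 0 0.7; 0 0 1.5 0 0 0 0.7; 0 0 2 0 0 0 0.7; 0 0 2.5 0 0 0 0.7; 0 0 2.5 0 0 0 0.7; 0 0 2.5 0 0 0 0.7; 0 0 2.5 0 0 0 0.7"

```text
time: 48.35
tool_pos: [0.5852, 0.0468, 0.1179]
ee_rot: [3.14, 0.0, 1.57]
wrist_force: [-2.8, 0.1, 7.3]
width: 0.0413
```

Emit:
carry_out:
  deltas: "0 0 -2 0 0 0 0.7; 0 0 -2 0 0 0 0.6; 0 0 -2 0 0 0 0.36; 0 0 -2 0 0 0 0.36; 0 0 -2 0 0 0 0.36; 0 0 -15 0 0 0 0.36; 0 0 -45 0 0 0 0.36; 0 0 -80 0 0 0 0.36"

```text
time: 49.02
tool_pos: [0.5832, 0.047, 0.1927]
ee_rot: [-3.134, -0.0, 1.57]
wrist_force: [0.6, 0.6, -0.3]
width: 0.06
```

Emit:
carry_out:
  deltas: "0 0 -15 0 0 0 0.36; 0 -15 -25 0 0 0 0.36; 0 -40 -30 0 0 0 0.36; 0 -70 -30 0 0 0 0.36; 0 -100 -30 0 0 0 0.36; 0 -120 -30 0 0 0 0.36; 0 -130 -30 0 0 0 0.36; 0 -130 -30 0 0 0 0.36"

```text
time: 49.68
tool_pos: [0.4539, 0.0472, 0.2259]
ee_rot: [3.14, -0.0, 1.57]
wrist_force: [-0.5, 0.0, -0.3]
width: 0.0603
```

```bash
python3 -c "
from h import *
d2(.4215,.335,.22,1.5708)
s=snap('top','t14');P=cloud(s);z=P[...,2]
bb=(z>.14)&(z<.155)&(abs(P[...,0]-.585)<.035)
rep(s,P,'capB',bb&(P[...,1]<0)&(P[...,1]>-.07)); rep(s,P,'capO',bb&(P[...,1]>.01)&(P[...,1]<.08))
near=(abs(P[...,0]-.488)<.06)&(abs(P[...,1]+.308)<.09)
rep(s,P,'rib',near&(z>.069)&(z<.08)); m=near&(z>.046)&(z<.054); print(P[m].mean(0))
rep(s,P,'jar',box(240,272,98,138)&(z>.1)); rep(s,P,'brush',box(265,295,220,290)&(z>.006)); rep(s,P,'tube',box(380,405,220,262)&(z>.006))
snap('side','s14')
"
```

```text
t 49.68 pos [0.4539 0.0472 0.2259] rot [ 3.1404 -0.0002  1.57  ] w 0.0603 j [-0.0209 -0.1273  1.5414  0.0002  1.7263 -0.0201] F [-0.4861  0.0245 -0.2561]
delta mm [287.8 -32.6   5.9] rot [ 0.001 -0.    -0.001]
capB 220 [ 0.5835 -0.0362  0.1478] [ 0.5634 -0.057   0.1431] [ 0.6043 -0.0163  0.1537] rect [583.6 -36.5] [39.  41.1] 43.3
capO 218 [0.5832 0.0467 0.1476] [0.5631 0.0262 0.1403] [0.6034 0.0663 0.1524] rect [582.9  46.7] [39.2 40.3] 41.9
rib 197 [ 0.4873 -0.306   0.0741] [ 0.4671 -0.3808  0.0691] [ 0.5013 -0.2291  0.0799] rect [ 484.9 -305.2] [151.9  24.5] 85.8
[ 0.4872 -0.3046  0.0502]
jar 469 [0.7161 0.2172 0.1228] [0.6882 0.1876 0.1001] [0.7487 0.2471 0.1305] rect [717.5 218. ] [58.6 57.4] 44.0
brush 818 [0.374  0.1487 0.1423] [0.2442 0.1034 0.006 ] [0.4564 0.2037 0.6208] rect [354.3 157.9] [ 90.4 226.1] 74.0
tube 503 [ 0.4029 -0.0739  0.3422] [ 0.3141 -0.1709  0.0068] [0.4534 0.0002 0.6212] rect [384.  -81.6] [191.9  99.1] 75.9
```

View pics/s14.png

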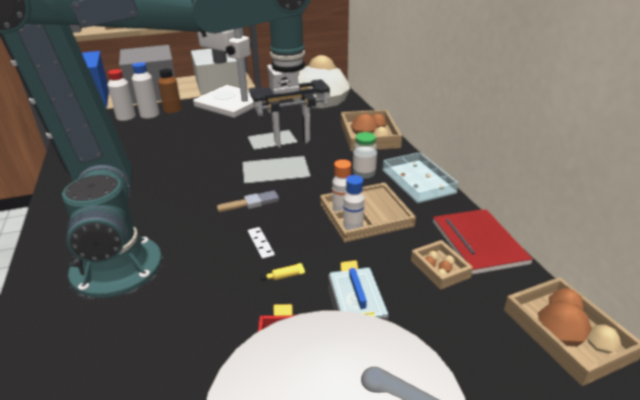

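View pics/t14.png

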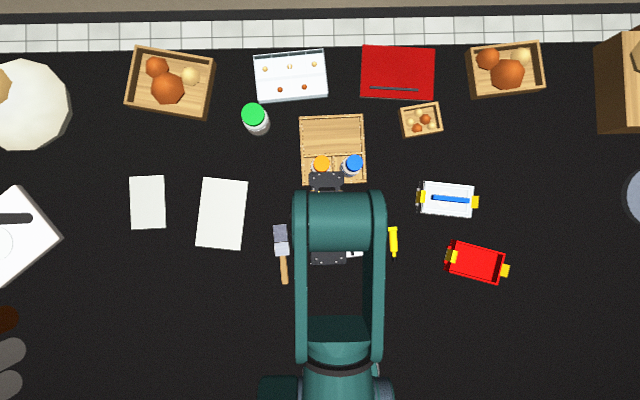

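Both caps are back within 2–3 mm of their start, at the right height. The cover is under both clips, and the jar, brush and tube look unmoved. Handing in.

```bash
python3 -c "
from bench import robot
print(robot.close_job())"
```

```text
the job is handed in; nothing more can be done
None
```

The ammonite is boxed up and the job is handed in, at about 50 s of the 144 s allowed. `close_job` gave no verdict, so the checks below are my own.

I stood both bottles on the larger mat and put the ammonite on the foam in the grey case. Then I pressed the cover down until both yellow clips overlapped it, and stood each bottle back in its own bay.

**Last checks:**
- **Cover:** the wrist camera puts its centre under 1 mm from the case's. It is flat within about 0.002 rad. Its plate top is 49.3 mm up against 50 mm expected, and both clips show over it.
- **Ammonite:** it lay centred in the case before I closed it, and it still shows through the cover.
- **Bottles:** both caps are within about 2–3 mm of where they started and at the right height, and both bottles look upright.
- **Jar:** its measured position is unchanged.
- **Brush and tube:** they look unmoved in the pictures. My final measurement of them was spoiled because the arm blocked part of the top view.

One other check gave nothing: the first top-camera look at the blue bottle after I put it back found no cap. A wrist-camera measurement and the final top view both found it in place.

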